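Wind down the raking light over a notepad

TASK

Set up the raking-light stand so that the dents of writing in the yellow pad can be photographed. First, while the lamp is still up, slide the yellow pad across the desk until its left long edge lies flush along the foot of the stand, with the middle of the pad in line with the middle of the lamp to within a couple of centimetres; then fit the loose crank with the red knob onto the square brass shaft on top of the stand and wind it anticlockwise (seen from above), round and round, until the lamp's red pointer is level with the red line on the scale. Finally take the crank off, stand it upright on the bare desk as it stood before, and leave the other things where they are.

Things in the scene. Friction and masses are not known exactly. Their poses are not given: they have to be found in the camera images.
- stand: Raking-light stand, fixed, turned up to 0.15 rad. Origin on the desk below the screw axis; x along its grey foot (220 x 76 x 16 high, centred), the lamp on its -y side, z up. On guide rods a grey crosshead, 130 (x) x 46 (y), top at 162; on it a round bearing shoulder, 32 dia, top at 170, on which the crank's hub comes to rest. Scale post with red line at 56 on its -x side.
- stop_face (a point): Middle of the foot's straight stop face (its -y side, towards the pad) at desk height; 38 from the stand's origin, axes as the stand's. With the pad flush against it the pad's origin is at y = -72 mm in this frame, and at x = 0 when centred on the lamp.
- shaft_tip (a point): Top of the square brass shaft, 194 above the desk, 24 above the shoulder; axes turn with the shaft: x, y square to its flats, z up. 14 x 14 for 16 mm from the shoulder, then a round nose 16 dia tapering to 6 as a lead-in. Turns endlessly about the vertical with 0.12 N m friction and stays where left.
- lamp (a joint): Height of the lamp's pointer (two red tongues beside the scale post) above the red line (m): 0 = level. Only the screw moves it: 25 mm down per full anticlockwise turn seen from above, clockwise raises. Starts 44 to 60 mm up; 12 mm of travel below the line. The lamp bar, 205 long along the stand's x, 30 wide, lies 62 from the axis towards -y, underside 24 above the desk at the line.
- crank: Loose steel crank, 0.23 kg, standing on its hub and the arm's low end. Origin: underside, midway between socket and knob; x from knob to socket, z up. Hub 32 x 32 x 31 high at x = +32.5, with a square socket 17 x 17, 26 deep, open downward, flats square to x, y; fits the shaft in any of four quarter turns. Arm 20 wide, 10 high at the knob. Throw (socket to knob axis) 65.
- crank_socket (a point): Centre of the mouth of the crank's socket, at the hub's underside; axes as the crank's. Fully fitted it lies on the shaft's axis 24 mm below shaft_tip.
- crank_knob (a point): Grip point on the axis of the crank's red knob, 45 above the crank's underside; axes as the crank's. Knob upright, round, 22 dia, from 11 to 69 above the underside; it turns endlessly on its pin with a stiff 0.03 N m, so the crank can be carried and wound by it without letting go.
- pad: Yellow notepad lying flat, 208 (x) x 146 (y), 7 thick at its edge, 0.15 kg; origin at its underside. Long edges at y = +72 (left, goes to the stand) and y = -74, short ones at x = +-104. Slides freely. Starts to the right of the stand, turned up to 0.3 rad.
- jar_black: Bystander: black-capped white powder jar, 54 dia x 50 high mm; origin at the centre of its underside. Leave it alone.
- jar_grey: Bystander: grey-capped white powder jar, 48 dia x 42 high mm; origin at the centre of its underside. Leave it alone.
- tent: Bystander: yellow folded number marker, 71 x 70 x 91 high mm; origin at the centre of its underside. Leave it alone.
- tape: Bystander: roll of wide yellow tape lying flat, 97 dia x 48 high mm; origin at the centre of its underside. Leave it alone.
- ink_tin: Bystander: blue ink-pad tin, 81 x 114 x 16 mm; origin at the centre of its underside. Leave it alone.
- torch: Bystander: black and orange flat torch, 46 x 133 x 30 mm; origin at the centre of its underside. Leave it alone.
- pen: Bystander: thin blue pen, 12 x 145 x 9 mm; origin at the centre of its underside. Leave it alone.

How it is judged:
On the way, in this order (a step that is already met when the one before it is completed fails the run):
1. the pad lies flush along the foot and centred below the lamp, the lamp still raised and the crank still off (y of pad in the frame of stop_face above -0.079 m and x of pad in the frame of stop_face between -0.03 and 0.03 m and angle between the x axis of pad and the x axis of stand, either way round below 0.07 rad and height (world z) of pad below 0.004 m and value of joint lamp above 0.03 m and not (horizontal distance between crank_socket and shaft_tip below 0.004 m and z of crank_socket in the frame of shaft_tip below -0.019 m and angle between crank's own z axis and vertical below 0.15 rad)), for 0.2 s.
2. the crank is fully down on the square shaft, the lamp still raised (horizontal distance between crank_socket and shaft_tip below 0.004 m and z of crank_socket in the frame of shaft_tip below -0.019 m and angle between crank's own z axis and vertical below 0.15 rad and value of joint lamp above 0.03 m), for 0.1 s.
3. with the crank on the shaft, the lamp is wound down to the red line (horizontal distance between crank_socket and shaft_tip below 0.004 m and z of crank_socket in the frame of shaft_tip below -0.019 m and angle between crank's own z axis and vertical below 0.15 rad and value of joint lamp between -0.005 and 0.005 m and y of pad in the frame of stop_face above -0.079 m and x of pad in the frame of stop_face between -0.03 and 0.03 m and angle between the x axis of pad and the x axis of stand, either way round below 0.07 rad and height (world z) of pad below 0.004 m), for 0.2 s.
At the end, for the whole second after the job is handed in: The pad lies flat, its edge within 7 mm of the stop face, square to it within 4 degrees, its middle within 30 mm of the lamp's middle; the lamp's pointer is within 5 mm of the red line; the crank is off the shaft and stands upright and still on the bare desk; no bystander has moved more than 30 mm (y of pad in the frame of stop_face above -0.079 m and x of pad in the frame of stop_face between -0.03 and 0.03 m and angle between the x axis of pad and the x axis of stand, either way round below 0.07 rad and height (world z) of each of pad, crank below 0.004 m and value of joint lamp between -0.005 and 0.005 m and angle between crank's own z axis and vertical below 0.06 rad and linear speed of crank below 0.02 m/s and distance of each of jar_black, jar_grey, tent, tape, ink_tin, torch, pen from where it was at the start of the episode below 0.03 m); the robot touches nothing.
It fails at once if a bystander is moved by more than 30 mm or knocked over (distance of any of jar_black, jar_grey, tent, tape, ink_tin, torch, pen from where it was at the start of the episode above 0.03 m or angle between any of jar_black, jar_grey, tent, tape's own z axis and vertical above 0.4 rad).
It also fails if it takes over 72 s, if anything falls off the work surface, if the arm or the gripper's body presses on something with over 40 N, if the wrist force passes 120 N, or if a joint passes its speed limit or range.

ROBOT

A 6-joint arm with a two-finger parallel gripper is mounted at the origin on a cart in front of the work surface, level with it; the furniture and walls round the work are solid. World frame = base frame: x ahead of the robot, y to its left, z up, the work surface at z = 0. Lengths are in m, angles in rad, forces in N, time in s.
With the tool pointing down it reaches from about 0.35 to 0.975 m from the base axis. Payload 4.9 kg.
Tool frame: the origin (TCP) lies midway between the tips of the shut fingers; the grasp point (between the pads) lies manip.tcp_to_grasp behind it (manip.tcp_to_grasp is the distance from the TCP to the grasp point, in m); z points along the fingers, y is the line along which they close (so a half turn about z gives the same grasp; the last joint's range is limited). The gripper opens to 85 mm and grips with 20 to 120 N. Pads are 22 mm wide; open, the fingers measure 114 mm over their backs; the gripper's body (76 mm by 85 mm) begins 54 mm behind the grasp point. The pads swing forward as they close: fully open they stand 13 mm farther back than shut.
Start: joints at [-1.295, 0.053, 1.613, -0, 1.476, -0.119], TCP at [0.24, -0.577, 0.231] pointing down, gripper open.
Joint ranges: [-3.01, 3.01], [-1.01, 2.22], [0.06, 2.58], [-1.02, 4.17], [0.09, 2.62], [-3.14, 3.14]. Speed limits (rad/s): [2.57, 2.57, 3.14, 3.14, 3.14, 3.14].

INTERFACE

Orientations are given as a unit quaternion [w, x, y, z].
In Python, from plant import manip, grab_frame, calibration, job_done gives the robot as it stands.
- The arm moves only by the tool send_rows, never from a script. Its argument "rows" is a list of rows, each an object of numbers: "x", "y", "z": the shift along the tool's x, y, z normalised to -1 to 1, where 1 is 15 cm; "wx", "wy", "wz": the turn, a rotation vector about the tool's x, y, z normalised to -1 to 1, where 1 is pi/4 rad; "hand": the opening, from -1 (shut) to 1 (fully open). In form: [{"x": .., "y": .., "z": .., "wx": .., "wy": .., "wz": .., "hand": ..}, ...]. A call has exactly 10 rows; each row shifts and turns the commanded pose from where the row before left it, along the tool's axes as they then stand; what a row does not reach is not made up. A row lasts 1/12 s, in which the tool goes at most 41.7 mm and 7.16 degrees, less where a joint would pass 70% of its speed; a pose out of reach is approached as far as the arm can. A call with a number of a shift or a turn outside -1 to 1 is refused whole. A call with a gripper value outside its range is refused whole. The fingers move at their own pace and stop on an object; the grip force is fixed at half the most. Time passes only in rows, so rows that do not move let the fingers close, or fill a call up. It gives the time, the measured TCP pose, the force, the opening and the grip force at its end, in the units of the state.
- manip.state(): the state, without advancing time (a new reading comes with each control period).
- grab_frame(name): name is "scene" or "top" or "wrist"; returns the picture (384x512x3 uint8, blue, green, red); there is no depth.
- calibration(name): a dict with "camera_matrix" (3x3 intrinsics, pixels), "k1" (the pictures are not rectified: a ray, as slopes to the right and down, at radius r is drawn at 1 + k1 r^2 times it, then the intrinsics apply), "R" (3x3) and "t" (3): a world point X has camera coordinates R X + t. Camera axes: x right, y down, z forward; pixel columns grow to the right and rows downward; lengths in m; the calibration is good to about 2 mm. A picture is of the moment at which its call begins: read the wrist's pose just before it. calibration takes no time and is no camera call; for the wrist camera it gives the pose at the moment of the call.
- job_done(): hands the job in; it is judged then, once.
The state is a dict: "time": time; "joint_pos": joint angles; "joint_vel": joint speeds; "joint_efforts": joint torques, N m; "tool_pos": TCP position; "tool_rot": TCP orientation; "contact_force": force on the tool from outside, world axes, zero at the start; "ft_torque": the same for the moment, N m; "gripper_width": opening from 0.0 (shut) to 1.0 (fully open); "grasp_force": force on a finger pad.
Only numpy, scipy, OpenCV 4.12 (cv2) and the standard library are available. Lean on these libraries where they do the work, as an engineer would, in place of code of your own. Each camera call takes 0.05 s, during which the arm holds its last target. There are 200 camera calls.

## Working session

There is one attempt and no reset: what is moved stays moved. The work goes in short steps, Python scripts to look and compute and a tool call to move; the robot and the scene stay as the last step left them, time stands still between calls to the robot, and variables do not carry over. Pictures are saved under pics/ and viewed, at most 10 in all, crops included, and the job is handed in when it is done.

Besides the shell and the picture viewer there is one more tool, called after "Call:" as name([rows], argument=value, ...), one row to a line, values as JSON. send_rows: Moves the arm, as the interface text tells. Scaled input: -1 to 1 covers 15 cm each way for a shift and pi/4 rad each way for a turn. Its arguments: {"type":"object","properties":{"rows":{"type":"array","items":{"type":"object","properties":{"x":{"type":"number","minimum":-1,"maximum":1},"y":{"type":"number","minimum":-1,"maximum":1},"z":{"type":"number","minimum":-1,"maximum":1},"wx":{"type":"number","minimum":-1,"maximum":1},"wy":{"type":"number","minimum":-1,"maximum":1},"wz":{"type":"number","minimum":-1,"maximum":1},"hand":{"type":"number"}}}}},"required":["rows"]}

```bash
ls; mkdir -p pics
cat > a.py <<'E'
from plant import manip, grab_frame, calibration
import cv2, numpy as np
for n in ("scene","top"):
    cv2.imwrite(f"pics/{n}0.png",grab_frame(n))
    c=calibration(n); print(n,np.round(c["camera_matrix"],1).tolist(),c["k1"],np.round(c["R"],3).tolist(),np.round(c["t"],3).tolist())
print(manip.state(), manip.tcp_to_grasp)
E
python3 a.py
```

```text
pics
scene [[447.5, 0.0, 250.2], [0.0, 447.5, 184.5], [0.0, 0.0, 1.0]] -0.054544382530755095 [[0.956, 0.292, -0.004], [0.11, -0.373, -0.921], [-0.27, 0.881, -0.389]] [-0.54, 0.076, 1.963]
top [[388.8, 0.0, 261.6], [0.0, 388.8, 187.1], [0.0, 0.0, 1.0]] -0.11397520159044765 [[-0.0, -1.0, -0.009], [-0.99, 0.001, -0.138], [0.138, 0.009, -0.99]] [0.018, 0.586, 1.424]
{'time': 0.1, 'joint_pos': array([-1.29499755e+00,  5.33162289e-02,  1.61415376e+00,  1.48772206e-05,
        1.47602504e+00, -1.18994322e-01]), 'joint_vel': array([ 6.71329220e-04, -1.83210913e-03, -3.67189899e-03, -5.43454743e-04,
       -6.44929619e-05,  1.56410262e-03]), 'joint_efforts': array([ 1.34126549e-04, -3.94899309e+01, -3.71365893e+01, -1.56856213e-04,
        3.84632091e-03,  7.36400295e-06]), 'tool_pos': array([ 0.24023727, -0.57636827,  0.23017198]), 'tool_rot': array([-9.48848566e-04,  9.80580177e-01,  1.96116321e-01, -6.71172722e-05]), 'contact_force': array([ 0.48386959, -0.2541724 ,  0.35625292]), 'ft_torque': array([-0.05903618, -0.02034101,  0.00667015]), 'grasp_force': 0.0, 'gripper_width': 1.0046501730181456} 0.0187
```

View pics/scene0.png

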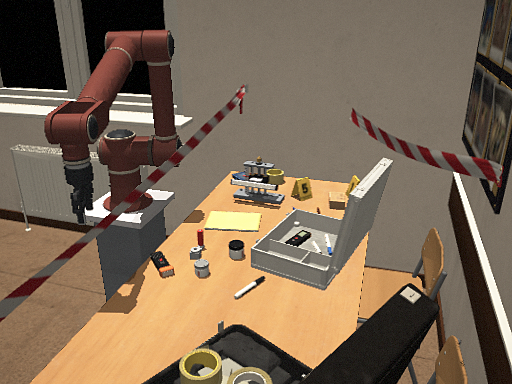

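View pics/top0.png

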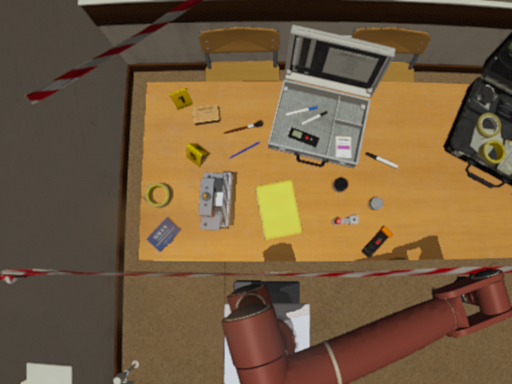

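The scene view shows the arm at left, the stand at (258,185), the pad at (234,221) and the crank's red knob at (200,238). In the top view (up = +x, left = +y) the stand is at (215,200), the pad at (278,208), and the crank at (347,220) with its knob at the left end. Next I'll enlarge both for measurement.

```bash
cat > h.py <<'E'
from plant import manip, grab_frame, calibration
import cv2, numpy as np
def cam(n): 
    c=calibration(n); return np.array(c["camera_matrix"]),c["k1"],np.array(c["R"]),np.array(c["t"])
def ray(c,uv):
    K,k,R,t=c
    p=cv2.undistortPoints(np.array(uv,float).reshape(-1,1,2),K,np.array([k,0,0,0,0.])).reshape(-1,2)
    return -R.T@t, np.c_[p,np.ones(len(p))]@R
def plane(c,uv,z):
    o,d=ray(c,uv); return o+d*((z-o[2])/d[:,2])[:,None]
def tri(c1,u1,c2,u2):
    o1,d1=ray(c1,[u1]); o2,d2=ray(c2,[u2]); d1,d2=d1[0],d2[0]
    s=np.linalg.lstsq(np.c_[d1,-d2],o2-o1,rcond=None)[0]
    a,b=o1+s[0]*d1,o2+s[1]*d2; return (a+b)/2,np.linalg.norm(a-b)
def proj(c,X):
    K,k,R,t=c
    return cv2.projectPoints(np.array(X,float).reshape(-1,3),cv2.Rodrigues(R)[0],t,K,np.array([k,0,0,0,0.]))[0].reshape(-1,2)
def mask(im,lo,hi):
    return cv2.inRange(cv2.cvtColor(im,cv2.COLOR_BGR2HSV),np.array(lo),np.array(hi))
def blobs(m,amin=15):
    n,l,s,ce=cv2.connectedComponentsWithStats(m)
    return [(s[i,4],s[i,:4].tolist(),np.round(ce[i],1).tolist()) for i in range(1,n) if s[i,4]>=amin]
E
cat > b.py <<'E'
from h import *
t=cv2.imread("pics/top0.png"); s=cv2.imread("pics/scene0.png")
ct,cs=cam("top"),cam("scene")
m=mask(t,(24,90,120),(40,255,255)); cs_,_=cv2.findContours(m,cv2.RETR_EXTERNAL,cv2.CHAIN_APPROX_NONE)
for c in cs_:
    if cv2.contourArea(c)>800:
        P=plane(ct,c.reshape(-1,2),.007)[:,:2].astype(np.float32); print("pad",cv2.minAreaRect(P), np.round(cv2.boxPoints(cv2.minAreaRect(P)),3).tolist())
print("red top",blobs(mask(t,(0,150,100),(8,255,255))+mask(t,(172,150,100),(180,255,255)),4))
print("red scene",blobs(mask(s,(0,150,100),(8,255,255))+mask(s,(172,150,100),(180,255,255)),4))
A=cv2.resize(t[165:235,190:370],None,fx=4.4,fy=4.4,interpolation=cv2.INTER_CUBIC)
B=cv2.resize(s[150:280,180:290],None,fx=2.2*2,fy=2.2*2,interpolation=cv2.INTER_CUBIC)
cv2.imwrite("pics/c1.png",A); cv2.imwrite("pics/c2.png",B)
E
python3 b.py
```

```text
pad ((0.5059260725975037, -0.04463814198970795), (0.20809893310070038, 0.14585058391094208), 10.641069412231445) [[0.38999998569488525, 0.00800000037997961], [0.4169999957084656, -0.13600000739097595], [0.621999979019165, -0.09700000286102295], [0.5950000286102295, 0.04600000008940697]]
red top [(np.int32(12), [305, 136, 4, 4], [306.5, 137.5]), (np.int32(16), [335, 218, 5, 6], [336.8, 220.7]), (np.int32(14), [376, 240, 4, 4], [377.5, 241.7]), (np.int32(107), [416, 267, 41, 8], [438.1, 270.7]), (np.int32(89), [461, 266, 40, 9], [480.0, 269.7]), (np.int32(75), [18, 269, 29, 6], [30.2, 271.8]), (np.int32(99), [364, 270, 46, 7], [386.4, 272.7]), (np.int32(11), [505, 271, 7, 2], [508.5, 271.6]), (np.int32(32), [126, 273, 19, 3], [134.8, 273.8]), (np.int32(41), [278, 273, 22, 3], [288.3, 274.1]), (np.int32(82), [319, 272, 31, 5], [333.2, 274.2]), (np.int32(937), [452, 273, 59, 54], [480.8, 297.5]), (np.int32(32), [0, 275, 13, 5], [5.5, 276.7]), (np.int32(33), [168, 274, 21, 2], [178.5, 274.5]), (np.int32(28), [441, 293, 7, 6], [444.1, 295.2]), (np.int32(32), [232, 296, 8, 10], [234.7, 299.
[... 371 characters left out ...]
 95.1]), (np.int32(4), [66, 101, 4, 1], [67.5, 101.0]), (np.int32(8), [48, 109, 8, 6], [51.5, 111.6]), (np.int32(42), [352, 112, 7, 15], [354.5, 118.8]), (np.int32(4), [364, 121, 4, 4], [365.5, 122.5]), (np.int32(7), [369, 133, 5, 5], [370.6, 134.9]), (np.int32(6), [426, 152, 4, 2], [427.8, 152.3]), (np.int32(43), [442, 152, 14, 7], [448.6, 154.7]), (np.int32(40), [472, 157, 16, 5], [479.0, 159.2]), (np.int32(4), [493, 174, 3, 3], [493.8, 175.0]), (np.int32(5), [497, 185, 3, 2], [498.2, 185.6]), (np.int32(10), [104, 196, 7, 8], [106.2, 199.4]), (np.int32(13), [197, 229, 6, 4], [199.4, 230.5]), (np.int32(24), [199, 233, 3, 12], [199.7, 238.7]), (np.int32(7), [159, 258, 4, 3], [160.6, 259.1])]
```

View pics/c1.png

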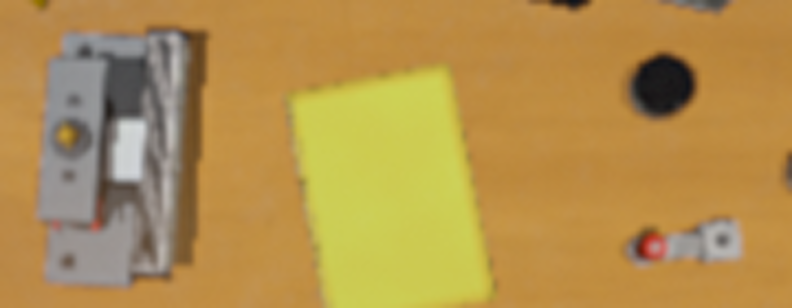

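View pics/c2.png

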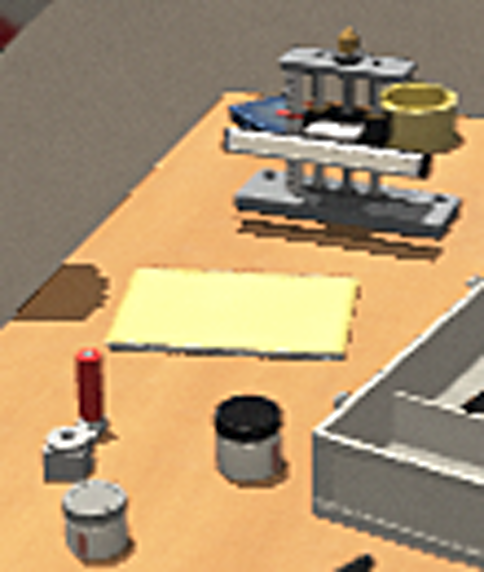

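The brass shaft nose is at about top px (205.2,195.7) and scene px (259,158). The crank's hub top centre is at top px (354,220), with the knob to its left. The crosshead and foot corners are visible in the top crop.

```bash
cat > c.py <<'E'
from h import *
ct,cs=cam("top"),cam("scene")
T=lambda x,y:(190+x/4.4-.4,165+y/4.4-.4)
S=lambda x,y:(180+x/4.4-.4,150+y/4.4-.4)
print("nose tip",tri(ct,T(67,134),cs,S(348,32)))
print("tip@.194",plane(ct,[T(67,134)],.194))
ch=np.array([T(55,57),T(108,62),T(100,225),T(38,218)])
P=plane(ct,ch,.162); print("crosshead",P.round(3).tolist(),P.mean(0))
print("foot",plane(ct,[T(62,35),T(44,282),T(128,286)],.016).round(3).tolist())
print("knob top",tri(ct,T(652,245),cs,S(89,352)), plane(ct,[T(652,245)],.069))
print("hub",tri(ct,T(721,240),cs,S(68,436)),plane(ct,[T(721,240)],.031))
print("jargrey",plane(ct,[(376,203)],.042),"black",plane(ct,[(340,184)],.05), "torch",plane(ct,[(378,241)],.03))
from scipy.spatial.transform import Rotation as Ro
q=manip.state()["tool_rot"]; print(Ro.from_quat(np.r_[q[1:],q[0]]).as_matrix().round(3).tolist())
cw=calibration("wrist"); print(cw["camera_matrix"],(-np.array(cw["R"]).T@cw["t"]).round(3),np.array(cw["R"]).round(2).tolist())
E
python3 c.py
```

```text
nose tip (array([0.53907369, 0.20877855, 0.19121859]), np.float64(0.002118150230850735))
tip@.194 [[0.53773641 0.20797206 0.194     ]]
crosshead [[0.603, 0.224, 0.162], [0.599, 0.182, 0.162], [0.47, 0.186, 0.162], [0.475, 0.235, 0.162]] [0.53678035 0.2064269  0.162     ]
foot [[0.646, 0.242, 0.016], [0.43, 0.254, 0.016], [0.427, 0.181, 0.016]]
knob top (array([ 0.45875083, -0.26135331,  0.06977715]), np.float64(0.00024566154091168387)) [[ 0.45890423 -0.26144897  0.069     ]]
hub (array([ 0.46578931, -0.32781249,  0.03106143]), np.float64(0.001948644250475283)) [[ 0.46490434 -0.32822871  0.031     ]]
jargrey [[ 0.52465208 -0.41356264  0.042     ]] black [[ 0.59601778 -0.27685237  0.05      ]] torch [[ 0.38222489 -0.419716    0.03      ]]
[[0.923, 0.385, -0.001], [0.385, -0.923, 0.002], [0.0, -0.002, -1.0]]
[[307.41662382   0.         252.65451085]
 [  0.         307.41662382 193.55454304]
 [  0.           0.           1.        ]] [ 0.31  -0.548  0.373] [[0.38, -0.92, -0.0], [-0.88, -0.37, 0.3], [-0.28, -0.11, -0.95]]
```

```bash
cat > m.py <<'E'
import sys,json,numpy as np
from plant import manip
from scipy.spatial.transform import Rotation as Ro
def pose():
    s=manip.state(); q=s["tool_rot"]; return s["tool_pos"],Ro.from_quat(np.r_[q[1:],q[0]])
def rows(wps,hand,p=None,R=None):
    "wps: (x,y,z,yaw_deg,n)"
    if p is None: p,R=pose()
    out=[]
    for x,y,z,yaw,n in wps:
        T=Ro.from_euler("z",yaw,degrees=True)*Ro.from_matrix(np.diag([1,-1,-1.]))
        dp=(np.array([x,y,z])-p)/n; w=(R.inv()*T).as_rotvec()/n
        if np.linalg.norm(dp)>.0416 or np.linalg.norm(w)>np.radians(7.15): print("TOO FAST",dp,np.degrees(w))
        for i in range(n):
            v=R.inv().apply(dp)/.15; r=w/(np.pi/4)
            out.append([round(float(a),3)+0. for a in (*v,*r)]+[hand]); p=p+dp; R=R*Ro.from_rotvec(w)
    for i in range(0,len(out),10):
        b=out[i:i+10]; b+=[[0]*6+[hand]]*(10-len(b))
        print(json.dumps([{k:v for k,v in zip(("x","y","z","wx","wy","wz","hand"),o) if v or k=="hand"} for o in b]))
E
python3 -c "
from m import *
rows([(.5255,-.147,.12,100.6,14),(.5255,-.147,-.004,100.6,6)],1)"
```

```text
[{"x": 0.204, "y": -0.136, "z": 0.053, "wz": -0.124, "hand": 1}, {"x": 0.216, "y": -0.116, "z": 0.053, "wz": -0.124, "hand": 1}, {"x": 0.227, "y": -0.094, "z": 0.053, "wz": -0.124, "hand": 1}, {"x": 0.235, "y": -0.072, "z": 0.053, "wz": -0.124, "hand": 1}, {"x": 0.241, "y": -0.049, "z": 0.053, "wz": -0.124, "hand": 1}, {"x": 0.244, "y": -0.025, "z": 0.053, "wz": -0.124, "hand": 1}, {"x": 0.245, "y": -0.001, "z": 0.053, "wz": -0.124, "hand": 1}, {"x": 0.244, "y": 0.022, "z": 0.053, "wz": -0.124, "hand": 1}, {"x": 0.241, "y": 0.046, "z": 0.053, "wz": -0.124, "hand": 1}, {"x": 0.236, "y": 0.069, "z": 0.053, "wz": -0.124, "hand": 1}]
[{"x": 0.228, "y": 0.092, "z": 0.052, "wz": -0.124, "hand": 1}, {"x": 0.218, "y": 0.113, "z": 0.052, "wz": -0.124, "hand": 1}, {"x": 0.206, "y": 0.134, "z": 0.052, "wz": -0.124, "hand": 1}, {"x": 0.192, "y": 0.153, "z": 0.052, "wz": -0.124, "hand": 1}, {"z": 0.138, "hand": 1}, {"z": 0.138, "hand": 1}, {"z": 0.138, "hand": 1}, {"z": 0.138, "hand": 1}, {"z": 0.138, "hand": 1}, {"z": 0.138, "hand": 1}]
```

Call:
send_rows([
  {"x":0.204,"y":-0.136,"z":0.053,"wz":-0.124,"hand":1},
  {"x":0.216,"y":-0.116,"z":0.053,"wz":-0.124,"hand":1},
  {"x":0.227,"y":-0.094,"z":0.053,"wz":-0.124,"hand":1},
  {"x":0.235,"y":-0.072,"z":0.053,"wz":-0.124,"hand":1},
  {"x":0.241,"y":-0.049,"z":0.053,"wz":-0.124,"hand":1},
  {"x":0.244,"y":-0.025,"z":0.053,"wz":-0.124,"hand":1},
  {"x":0.245,"y":-0.001,"z":0.053,"wz":-0.124,"hand":1},
  {"x":0.244,"y":0.022,"z":0.053,"wz":-0.124,"hand":1},
  {"x":0.241,"y":0.046,"z":0.053,"wz":-0.124,"hand":1},
  {"x":0.236,"y":0.069,"z":0.053,"wz":-0.124,"hand":1},
])

```text
invalid input at $.rows[0]: expected keys x, y, z, wx, wy, wz, hand
```

Call:
send_rows([
  {"x":0.228,"y":0.092,"z":0.052,"wz":-0.124,"hand":1},
  {"x":0.218,"y":0.113,"z":0.052,"wz":-0.124,"hand":1},
  {"x":0.206,"y":0.134,"z":0.052,"wz":-0.124,"hand":1},
  {"x":0.192,"y":0.153,"z":0.052,"wz":-0.124,"hand":1},
  {"z":0.138,"hand":1},
  {"z":0.138,"hand":1},
  {"z":0.138,"hand":1},
  {"z":0.138,"hand":1},
  {"z":0.138,"hand":1},
  {"z":0.138,"hand":1},
])

```text
invalid input at $.rows[0]: expected keys x, y, z, wx, wy, wz, hand
```

Call:
send_rows([
  {"x":0.204,"y":-0.136,"z":0.053,"wx":0,"wy":0,"wz":-0.124,"hand":1},
  {"x":0.216,"y":-0.116,"z":0.053,"wx":0,"wy":0,"wz":-0.124,"hand":1},
  {"x":0.227,"y":-0.094,"z":0.053,"wx":0,"wy":0,"wz":-0.124,"hand":1},
  {"x":0.235,"y":-0.072,"z":0.053,"wx":0,"wy":0,"wz":-0.124,"hand":1},
  {"x":0.241,"y":-0.049,"z":0.053,"wx":0,"wy":0,"wz":-0.124,"hand":1},
  {"x":0.244,"y":-0.025,"z":0.053,"wx":0,"wy":0,"wz":-0.124,"hand":1},
  {"x":0.245,"y":-0.001,"z":0.053,"wx":0,"wy":0,"wz":-0.124,"hand":1},
  {"x":0.244,"y":0.022,"z":0.053,"wx":0,"wy":0,"wz":-0.124,"hand":1},
  {"x":0.241,"y":0.046,"z":0.053,"wx":0,"wy":0,"wz":-0.124,"hand":1},
  {"x":0.236,"y":0.069,"z":0.053,"wx":0,"wy":0,"wz":-0.124,"hand":1},
])

```text
time: 0.93
tool_pos: [0.4445, -0.2684, 0.151]
tool_rot: [-0.0, 0.773, 0.634, -0.0]
contact_force: [-0.1, -0.9, 0.0]
gripper_width: 1.0
grasp_force: 0.0
```

Call:
send_rows([
  {"x":0.228,"y":0.092,"z":0.052,"wx":0,"wy":0,"wz":-0.124,"hand":1},
  {"x":0.218,"y":0.113,"z":0.052,"wx":0,"wy":0,"wz":-0.124,"hand":1},
  {"x":0.206,"y":0.134,"z":0.052,"wx":0,"wy":0,"wz":-0.124,"hand":1},
  {"x":0.192,"y":0.153,"z":0.052,"wx":0,"wy":0,"wz":-0.124,"hand":1},
  {"x":0,"y":0,"z":0.138,"wx":0,"wy":0,"wz":0,"hand":1},
  {"x":0,"y":0,"z":0.138,"wx":0,"wy":0,"wz":0,"hand":1},
  {"x":0,"y":0,"z":0.138,"wx":0,"wy":0,"wz":0,"hand":1},
  {"x":0,"y":0,"z":0.138,"wx":0,"wy":0,"wz":0,"hand":1},
  {"x":0,"y":0,"z":0.138,"wx":0,"wy":0,"wz":0,"hand":1},
  {"x":0,"y":0,"z":0.13,"wx":0,"wy":0,"wz":0,"hand":1},
])

```text
time: 1.77
tool_pos: [0.5247, -0.1469, -0.004]
tool_rot: [-0.001, 0.638, 0.77, -0.0]
contact_force: [0.0, 0.4, -0.2]
gripper_width: 0.998
grasp_force: 0.0
```

```bash
sed -i 's/ if v or k=="hand"}/}/' m.py; python3 -c "
from m import *
p,R=pose(); print(p,R.as_euler('zyx',degrees=True),manip.state()['contact_force'])
p=p+0
nx=np.array([-.184,.983])
rows([(.522,-.128,-.009,100.6,3),(.531,.035,-.009,86.8,17)],1)"
```

```text
[ 0.524695   -0.14685867 -0.00399574] [-1.00753655e+02 -6.23925060e-02 -1.79972343e+02] [ 0.03152642  0.41052056 -0.15216948]
[{"x": 0.042, "y": 0.002, "z": 0.011, "wx": 0.0, "wy": 0.0, "wz": 0.001, "hand": 1}, {"x": 0.042, "y": 0.002, "z": 0.011, "wx": 0.0, "wy": 0.0, "wz": 0.001, "hand": 1}, {"x": 0.042, "y": 0.002, "z": 0.011, "wx": 0.0, "wy": 0.0, "wz": 0.001, "hand": 1}, {"x": 0.062, "y": 0.015, "z": 0.0, "wx": 0.0, "wy": 0.0, "wz": 0.018, "hand": 1}, {"x": 0.062, "y": 0.014, "z": 0.0, "wx": 0.0, "wy": 0.0, "wz": 0.018, "hand": 1}, {"x": 0.063, "y": 0.013, "z": 0.0, "wx": 0.0, "wy": 0.0, "wz": 0.018, "hand": 1}, {"x": 0.063, "y": 0.013, "z": 0.0, "wx": 0.0, "wy": 0.0, "wz": 0.018, "hand": 1}, {"x": 0.063, "y": 0.012, "z": 0.0, "wx": 0.0, "wy": 0.0, "wz": 0.018, "hand": 1}, {"x": 0.063, "y": 0.011, "z": 0.0, "wx": 0.0, "wy": 0.0, "wz": 0.018, "hand": 1}, {"x": 0.063, "y": 0.01, "z": 0.0, "wx": 0.0, "wy": 0.0, "wz": 0.018, "hand": 1}]
[{"x": 0.063, "y": 0.009, "z": 0.0, "wx": 0.0, "wy": 0.0, "wz": 0.018, "hand": 1}, {"x": 0.064, "y": 0.008, "z": 0.0, "wx": 0.0, "wy": 0.0, "wz": 0.018, "hand": 1}, {"x": 0.064, "y": 0.007, "z": 0.0, "wx": 0.0, "wy": 0.0, "wz": 0.018, "hand": 1}, {"x": 0.064, "y": 0.006, "z": 0.0, "wx": 0.0, "wy": 0.0, "wz": 0.018, "hand": 1}, {"x": 0.064, "y": 0.005, "z": 0.0, "wx": 0.0, "wy": 0.0, "wz": 0.018, "hand": 1}, {"x": 0.064, "y": 0.004, "z": 0.0, "wx": 0.0, "wy": 0.0, "wz": 0.018, "hand": 1}, {"x": 0.064, "y": 0.004, "z": 0.0, "wx": 0.0, "wy": 0.0, "wz": 0.018, "hand": 1}, {"x": 0.064, "y": 0.003, "z": 0.0, "wx": 0.0, "wy": 0.0, "wz": 0.018, "hand": 1}, {"x": 0.064, "y": 0.002, "z": 0.0, "wx": 0.0, "wy": 0.0, "wz": 0.018, "hand": 1}, {"x": 0.064, "y": 0.001, "z": 0.0, "wx": 0.0, "wy": 0.0, "wz": 0.018, "hand": 1}]
```

Call:
send_rows([
  {"x":0.042,"y":0.002,"z":0.011,"wx":0,"wy":0,"wz":0,"hand":1},
  {"x":0.042,"y":0.002,"z":0.011,"wx":0,"wy":0,"wz":0,"hand":1},
  {"x":0.042,"y":0.002,"z":0.011,"wx":0,"wy":0,"wz":0,"hand":1},
  {"x":0.062,"y":0.015,"z":0,"wx":0,"wy":0,"wz":0.018,"hand":1},
  {"x":0.062,"y":0.014,"z":0,"wx":0,"wy":0,"wz":0.018,"hand":1},
  {"x":0.063,"y":0.013,"z":0,"wx":0,"wy":0,"wz":0.018,"hand":1},
  {"x":0.063,"y":0.013,"z":0,"wx":0,"wy":0,"wz":0.018,"hand":1},
  {"x":0.063,"y":0.012,"z":0,"wx":0,"wy":0,"wz":0.018,"hand":1},
  {"x":0.063,"y":0.011,"z":0,"wx":0,"wy":0,"wz":0.018,"hand":1},
  {"x":0.063,"y":0.01,"z":0,"wx":0,"wy":0,"wz":0.018,"hand":1},
])

```text
time: 2.6
tool_pos: [0.5274, -0.0606, -0.0054]
tool_rot: [0.001, 0.675, 0.738, 0.001]
contact_force: [-0.4, -0.7, 0.8]
gripper_width: 1.007
grasp_force: 0.0
```

Call:
send_rows([
  {"x":0.063,"y":0.009,"z":0,"wx":0,"wy":0,"wz":0.018,"hand":1},
  {"x":0.064,"y":0.008,"z":0,"wx":0,"wy":0,"wz":0.018,"hand":1},
  {"x":0.064,"y":0.007,"z":0,"wx":0,"wy":0,"wz":0.018,"hand":1},
  {"x":0.064,"y":0.006,"z":0,"wx":0,"wy":0,"wz":0.018,"hand":1},
  {"x":0.064,"y":0.005,"z":0,"wx":0,"wy":0,"wz":0.018,"hand":1},
  {"x":0.064,"y":0.004,"z":0,"wx":0,"wy":0,"wz":0.018,"hand":1},
  {"x":0.064,"y":0.004,"z":0,"wx":0,"wy":0,"wz":0.018,"hand":1},
  {"x":0.064,"y":0.003,"z":0,"wx":0,"wy":0,"wz":0.018,"hand":1},
  {"x":0.064,"y":0.002,"z":0,"wx":0,"wy":0,"wz":0.018,"hand":1},
  {"x":0.064,"y":0.001,"z":0,"wx":0,"wy":0,"wz":0.018,"hand":1},
])

```text
time: 3.43
tool_pos: [0.5324, 0.0357, -0.0054]
tool_rot: [0.001, 0.726, 0.688, 0.001]
contact_force: [-0.8, 1.0, 0.4]
gripper_width: 1.001
grasp_force: 0.0
```

Run:
```python
from h import *
s=manip.state(); print(s["tool_pos"],s["contact_force"])
a=grab_frame("top"); b=grab_frame("scene")
A=cv2.resize(a[160:250,190:310],None,fx=4.4,fy=4.4,interpolation=cv2.INTER_CUBIC)
B=cv2.resize(b[140:230,200:300],None,fx=4.4,fy=4.4,interpolation=cv2.INTER_CUBIC)[:396]
h=max(A.shape[0],B.shape[0]); cv2.imwrite("pics/p1.png",np.hstack([A,B])[:, :]) 
print(A.shape,B.shape)
cv2.imwrite("pics/t1full.png",a); cv2.imwrite("pics/s1full.png",b)
```

```text
[ 0.53236279  0.03565448 -0.00539284] [-0.80225279  1.03560653  0.37251073]
(396, 528, 3) (396, 440, 3)
```

```bash
python3 -c "
import cv2;a=cv2.imread('pics/p1.png');cv2.imwrite('pics/p1s.png',cv2.resize(a,(800,327)))"
```

```text
(no output)
```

View pics/p1s.png

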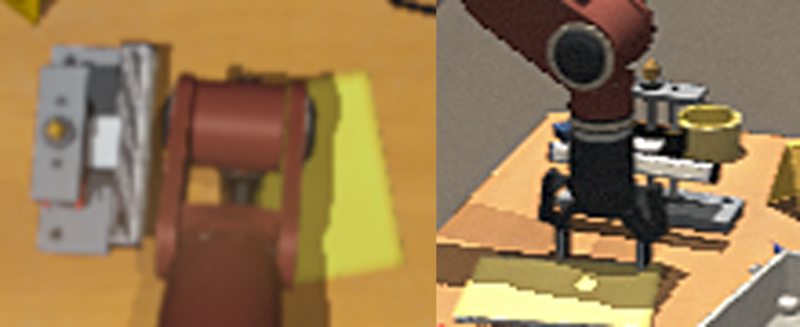

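The gripper passed over the pad: in the scene view the fingers stand beyond its far edge, and the pad's right edge is still at its original pixels. With the hand fully open the tips ride too high. I'll go back and push with the hand half open, which puts the tips lower.

```bash
python3 -c "
from m import *
rows([(.532,.03,.06,87,2),(.5255,-.15,.06,100.6,6),(.5255,-.15,-.002,100.6,2)],0)"
```

```text
[{"x": -0.02, "y": 0.001, "z": -0.219, "wx": 0.002, "wy": 0.0, "wz": 0.001, "hand": 0}, {"x": -0.02, "y": 0.001, "z": -0.219, "wx": 0.002, "wy": 0.0, "wz": 0.001, "hand": 0}, {"x": -0.2, "y": 0.003, "z": 0.0, "wx": 0.0, "wy": 0.0, "wz": -0.05, "hand": 0}, {"x": -0.2, "y": -0.005, "z": 0.0, "wx": 0.0, "wy": 0.0, "wz": -0.05, "hand": 0}, {"x": -0.2, "y": -0.013, "z": 0.0, "wx": 0.0, "wy": 0.0, "wz": -0.05, "hand": 0}, {"x": -0.199, "y": -0.02, "z": 0.0, "wx": 0.0, "wy": 0.0, "wz": -0.05, "hand": 0}, {"x": -0.198, "y": -0.028, "z": 0.0, "wx": 0.0, "wy": 0.0, "wz": -0.05, "hand": 0}, {"x": -0.197, "y": -0.036, "z": 0.0, "wx": 0.0, "wy": 0.0, "wz": -0.05, "hand": 0}, {"x": 0.0, "y": 0.0, "z": 0.207, "wx": 0.0, "wy": 0.0, "wz": 0.0, "hand": 0}, {"x": 0.0, "y": 0.0, "z": 0.207, "wx": 0.0, "wy": 0.0, "wz": 0.0, "hand": 0}]
```

Call:
send_rows([
  {"x":-0.02,"y":0.001,"z":-0.219,"wx":0.002,"wy":0,"wz":0.001,"hand":0},
  {"x":-0.02,"y":0.001,"z":-0.219,"wx":0.002,"wy":0,"wz":0.001,"hand":0},
  {"x":-0.2,"y":0.003,"z":0,"wx":0,"wy":0,"wz":-0.05,"hand":0},
  {"x":-0.2,"y":-0.005,"z":0,"wx":0,"wy":0,"wz":-0.05,"hand":0},
  {"x":-0.2,"y":-0.013,"z":0,"wx":0,"wy":0,"wz":-0.05,"hand":0},
  {"x":-0.2,"y":-0.02,"z":0,"wx":0,"wy":0,"wz":-0.05,"hand":0},
  {"x":-0.2,"y":-0.028,"z":0,"wx":0,"wy":0,"wz":-0.05,"hand":0},
  {"x":-0.2,"y":-0.036,"z":0,"wx":0,"wy":0,"wz":-0.05,"hand":0},
  {"x":0,"y":0,"z":0.2,"wx":0,"wy":0,"wz":0,"hand":0},
  {"x":0,"y":0,"z":0.17,"wx":0,"wy":0,"wz":0,"hand":0},
])

```text
time: 4.37
tool_pos: [0.5264, -0.1554, 0.0053]
tool_rot: [0.002, 0.641, 0.767, -0.0]
contact_force: [-0.6, 0.3, -1.2]
gripper_width: 0.501
grasp_force: 0.0
```

```bash
cat > pad.py <<'E'
from h import *
a=grab_frame("top"); ct=cam("top"); cv2.imwrite("pics/last_top.png",a)
s=manip.state(); print(s["time"],s["tool_pos"],s["contact_force"],s["gripper_width"])
m=mask(a,(24,90,70),(40,255,255)); C,_=cv2.findContours(m,cv2.RETR_EXTERNAL,cv2.CHAIN_APPROX_NONE)
for c in C:
    if cv2.contourArea(c)>500:
        P=plane(ct,c.reshape(-1,2),.007)[:,:2].astype(np.float32); r=cv2.minAreaRect(P); print("pad",np.round(r[0],4),np.round(r[1],3),r[2],np.round(cv2.boxPoints(r),3).tolist())
E
python3 pad.py
```

```text
4.4167 [ 0.52121576 -0.15241438 -0.00157605] [-5.33775278  1.88040475 -2.86030978] 0.5007523836929271
pad [ 0.5073 -0.0402] [0.208 0.146] 10.164275169372559 [[0.3919999897480011, 0.013000000268220901], [0.4180000126361847, -0.12999999523162842], [0.621999979019165, -0.09399999678134918], [0.597000002861023, 0.05000000074505806]]
```

```bash
python3 -c "
from m import *
p,R=pose(); print(p)
rows([(.5225,-.128,-.002,100.2,3),(.532,.035,-.002,86.8,17)],0)"
```

```text
[ 0.52121576 -0.15241438 -0.00157605]
[{"x": 0.053, "y": 0.012, "z": 0.001, "wx": -0.003, "wy": -0.002, "wz": 0.001, "hand": 0}, {"x": 0.053, "y": 0.012, "z": 0.001, "wx": -0.003, "wy": -0.002, "wz": 0.001, "hand": 0}, {"x": 0.053, "y": 0.012, "z": 0.001, "wx": -0.003, "wy": -0.002, "wz": 0.001, "hand": 0}, {"x": 0.062, "y": 0.015, "z": 0.0, "wx": 0.0, "wy": 0.0, "wz": 0.018, "hand": 0}, {"x": 0.062, "y": 0.014, "z": 0.0, "wx": 0.0, "wy": 0.0, "wz": 0.018, "hand": 0}, {"x": 0.063, "y": 0.013, "z": 0.0, "wx": 0.0, "wy": 0.0, "wz": 0.018, "hand": 0}, {"x": 0.063, "y": 0.012, "z": 0.0, "wx": 0.0, "wy": 0.0, "wz": 0.018, "hand": 0}, {"x": 0.063, "y": 0.012, "z": 0.0, "wx": 0.0, "wy": 0.0, "wz": 0.018, "hand": 0}, {"x": 0.063, "y": 0.011, "z": 0.0, "wx": 0.0, "wy": 0.0, "wz": 0.018, "hand": 0}, {"x": 0.063, "y": 0.01, "z": 0.0, "wx": 0.0, "wy": 0.0, "wz": 0.018, "hand": 0}]
[{"x": 0.063, "y": 0.009, "z": 0.0, "wx": 0.0, "wy": 0.0, "wz": 0.018, "hand": 0}, {"x": 0.064, "y": 0.008, "z": 0.0, "wx": 0.0, "wy": 0.0, "wz": 0.018, "hand": 0}, {"x": 0.064, "y": 0.007, "z": 0.0, "wx": 0.0, "wy": 0.0, "wz": 0.018, "hand": 0}, {"x": 0.064, "y": 0.006, "z": 0.0, "wx": 0.0, "wy": 0.0, "wz": 0.018, "hand": 0}, {"x": 0.064, "y": 0.005, "z": 0.0, "wx": 0.0, "wy": 0.0, "wz": 0.018, "hand": 0}, {"x": 0.064, "y": 0.005, "z": 0.0, "wx": 0.0, "wy": 0.0, "wz": 0.018, "hand": 0}, {"x": 0.064, "y": 0.004, "z": 0.0, "wx": 0.0, "wy": 0.0, "wz": 0.018, "hand": 0}, {"x": 0.064, "y": 0.003, "z": 0.0, "wx": 0.0, "wy": 0.0, "wz": 0.018, "hand": 0}, {"x": 0.064, "y": 0.002, "z": 0.0, "wx": 0.0, "wy": 0.0, "wz": 0.018, "hand": 0}, {"x": 0.064, "y": 0.001, "z": 0.0, "wx": 0.0, "wy": 0.0, "wz": 0.018, "hand": 0}]
```

Run the first half, then check that the pad moves.

Call:
send_rows([
  {"x":0.053,"y":0.012,"z":0,"wx":0,"wy":0,"wz":0,"hand":0},
  {"x":0.053,"y":0.012,"z":0,"wx":0,"wy":0,"wz":0,"hand":0},
  {"x":0.053,"y":0.012,"z":0,"wx":0,"wy":0,"wz":0,"hand":0},
  {"x":0.062,"y":0.015,"z":0,"wx":0,"wy":0,"wz":0.018,"hand":0},
  {"x":0.062,"y":0.014,"z":0,"wx":0,"wy":0,"wz":0.018,"hand":0},
  {"x":0.063,"y":0.013,"z":0,"wx":0,"wy":0,"wz":0.018,"hand":0},
  {"x":0.063,"y":0.012,"z":0,"wx":0,"wy":0,"wz":0.018,"hand":0},
  {"x":0.063,"y":0.012,"z":0,"wx":0,"wy":0,"wz":0.018,"hand":0},
  {"x":0.063,"y":0.011,"z":0,"wx":0,"wy":0,"wz":0.018,"hand":0},
  {"x":0.063,"y":0.01,"z":0,"wx":0,"wy":0,"wz":0.018,"hand":0},
])

```text
time: 5.25
tool_pos: [0.5305, -0.0594, 0.0053]
tool_rot: [0.001, 0.677, 0.736, -0.0]
contact_force: [0.5, -0.2, 0.5]
gripper_width: 0.498
grasp_force: 0.1
```

```bash
python3 pad.py
```

```text
5.3 [ 0.53058351 -0.05806769  0.0052405 ] [1.30277495 2.62277607 1.2480986 ] 0.5008877733209373
```

```bash
python3 -c "
from m import *
rows([(.528,-.06,.04,93.7,1),(.5255,-.152,.04,100.2,5),(.5255,-.152,.004,100.2,2)],0)"
```

```text
[{"x": -0.011, "y": -0.018, "z": -0.232, "wx": 0.001, "wy": 0.0, "wz": 0.024, "hand": 0}, {"x": -0.122, "y": -0.011, "z": 0.0, "wx": 0.0, "wy": 0.0, "wz": -0.029, "hand": 0}, {"x": -0.122, "y": -0.014, "z": 0.0, "wx": 0.0, "wy": 0.0, "wz": -0.029, "hand": 0}, {"x": -0.122, "y": -0.017, "z": 0.0, "wx": 0.0, "wy": 0.0, "wz": -0.029, "hand": 0}, {"x": -0.121, "y": -0.02, "z": 0.0, "wx": 0.0, "wy": 0.0, "wz": -0.029, "hand": 0}, {"x": -0.121, "y": -0.022, "z": 0.0, "wx": 0.0, "wy": 0.0, "wz": -0.029, "hand": 0}, {"x": 0.0, "y": 0.0, "z": 0.12, "wx": 0.0, "wy": 0.0, "wz": 0.0, "hand": 0}, {"x": 0.0, "y": 0.0, "z": 0.12, "wx": 0.0, "wy": 0.0, "wz": 0.0, "hand": 0}, {"x": 0, "y": 0, "z": 0, "wx": 0, "wy": 0, "wz": 0, "hand": 0}, {"x": 0, "y": 0, "z": 0, "wx": 0, "wy": 0, "wz": 0, "hand": 0}]
```

Call:
send_rows([
  {"x":-0.011,"y":-0.018,"z":-0.232,"wx":0,"wy":0,"wz":0.024,"hand":0},
  {"x":-0.122,"y":-0.011,"z":0,"wx":0,"wy":0,"wz":-0.029,"hand":0},
  {"x":-0.122,"y":-0.014,"z":0,"wx":0,"wy":0,"wz":-0.029,"hand":0},
  {"x":-0.122,"y":-0.017,"z":0,"wx":0,"wy":0,"wz":-0.029,"hand":0},
  {"x":-0.121,"y":-0.02,"z":0,"wx":0,"wy":0,"wz":-0.029,"hand":0},
  {"x":-0.121,"y":-0.022,"z":0,"wx":0,"wy":0,"wz":-0.029,"hand":0},
  {"x":0,"y":0,"z":0.12,"wx":0,"wy":0,"wz":0,"hand":0},
  {"x":0,"y":0,"z":0.12,"wx":0,"wy":0,"wz":0,"hand":0},
  {"x":0,"y":0,"z":0,"wx":0,"wy":0,"wz":0,"hand":0},
  {"x":0,"y":0,"z":0,"wx":0,"wy":0,"wz":0,"hand":0},
])

```text
time: 6.13
tool_pos: [0.5236, -0.154, 0.0019]
tool_rot: [-0.002, 0.641, 0.767, -0.001]
contact_force: [0.5, 0.4, -0.5]
gripper_width: 0.502
grasp_force: 0.0
```

```bash
python3 pad.py
```

```text
6.1833 [ 0.52438741 -0.154352    0.00279403] [-0.56901252 -0.3031402   0.75663732] 0.5015759564653975
pad [ 0.5073 -0.0402] [0.208 0.146] 10.164275169372559 [[0.3919999897480011, 0.013000000268220901], [0.4180000126361847, -0.12999999523162842], [0.621999979019165, -0.09399999678134918], [0.597000002861023, 0.05000000074505806]]
```

Call:
send_rows([
  {"x":0,"y":0,"z":0.007,"wx":0,"wy":0,"wz":0,"hand":0},
  {"x":0,"y":0,"z":0.007,"wx":0,"wy":0,"wz":0,"hand":0},
  {"x":0,"y":0,"z":0.007,"wx":0,"wy":0,"wz":0,"hand":0},
  {"x":0,"y":0,"z":0.007,"wx":0,"wy":0,"wz":0,"hand":0},
  {"x":0,"y":0,"z":0.007,"wx":0,"wy":0,"wz":0,"hand":0},
  {"x":0,"y":0,"z":0,"wx":0,"wy":0,"wz":0,"hand":0},
  {"x":0,"y":0,"z":0,"wx":0,"wy":0,"wz":0,"hand":0},
  {"x":0,"y":0,"z":0,"wx":0,"wy":0,"wz":0,"hand":0},
  {"x":0,"y":0,"z":0,"wx":0,"wy":0,"wz":0,"hand":0},
  {"x":0,"y":0,"z":0,"wx":0,"wy":0,"wz":0,"hand":0},
])

```text
time: 7.02
tool_pos: [0.5244, -0.1548, -0.0018]
tool_rot: [-0.001, 0.642, 0.767, -0.001]
contact_force: [-4.9, 2.1, 10.0]
gripper_width: 0.499
grasp_force: 4.9
```

Call:
send_rows([
  {"x":0.055,"y":0.012,"z":-0.016,"wx":0,"wy":0,"wz":0,"hand":0},
  {"x":0.055,"y":0.012,"z":0,"wx":0,"wy":0,"wz":0,"hand":0},
  {"x":0.055,"y":0.012,"z":0,"wx":0,"wy":0,"wz":0,"hand":0},
  {"x":0.062,"y":0.015,"z":0,"wx":0,"wy":0,"wz":0.018,"hand":0},
  {"x":0.062,"y":0.014,"z":0,"wx":0,"wy":0,"wz":0.018,"hand":0},
  {"x":0.063,"y":0.013,"z":0,"wx":0,"wy":0,"wz":0.018,"hand":0},
  {"x":0.063,"y":0.012,"z":0,"wx":0,"wy":0,"wz":0.018,"hand":0},
  {"x":0.063,"y":0.012,"z":0,"wx":0,"wy":0,"wz":0.018,"hand":0},
  {"x":0.063,"y":0.011,"z":0,"wx":0,"wy":0,"wz":0.018,"hand":0},
  {"x":0.063,"y":0.01,"z":0,"wx":0,"wy":0,"wz":0.018,"hand":0},
])

```text
time: 7.85
tool_pos: [0.5285, -0.0614, -0.0015]
tool_rot: [-0.001, 0.679, 0.734, -0.001]
contact_force: [-0.6, -1.8, 0.9]
gripper_width: 0.495
grasp_force: 0.7
```

Run:
```python
exec(open('pad.py').read())
b=grab_frame("scene")
A=cv2.resize(a[165:245,190:310],None,fx=3.3,fy=3.3,interpolation=cv2.INTER_CUBIC)
B=cv2.resize(b[140:245,190:300],(396,378))[:264*2]
cv2.imwrite("pics/p2.png",np.hstack([cv2.copyMakeBorder(A,0,378-A.shape[0],0,0,0),B]))
```

```text
7.9 [ 0.52838421 -0.05992577 -0.00167597] [0.39704685 1.22890955 0.42169726] 0.5010267790645503
pad [0.5131 0.0315] [0.208 0.127] 7.502175331115723 [[0.4020000100135803, 0.08100000023841858], [0.4180000126361847, -0.04500000178813934], [0.6240000128746033, -0.017999999225139618], [0.6079999804496765, 0.1080000028014183]]
```

View pics/p2.png

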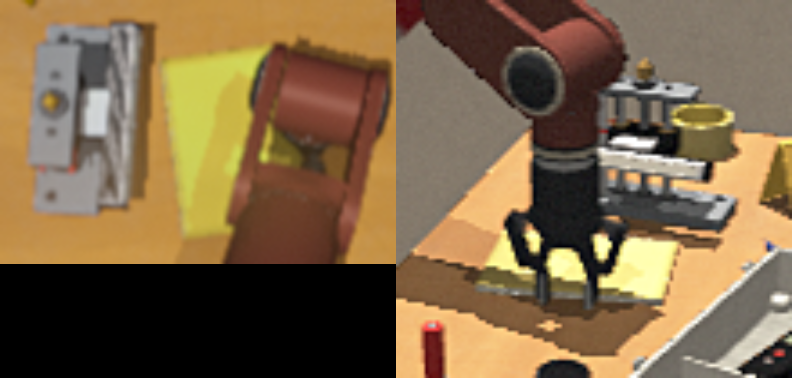

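The push now works: the fingers are behind the pad's near edge, and the pad's left edge is approaching the stand at 7.5°. I'll continue.

```bash
python3 -c "
from m import *
p,R=pose(); rows([(.536,.035,p[2],86.3,10)],0)"
```

```text
[{"x": 0.063, "y": 0.01, "z": 0.0, "wx": -0.001, "wy": 0.0, "wz": 0.018, "hand": 0}, {"x": 0.063, "y": 0.009, "z": 0.0, "wx": -0.001, "wy": 0.0, "wz": 0.018, "hand": 0}, {"x": 0.063, "y": 0.008, "z": 0.0, "wx": -0.001, "wy": 0.0, "wz": 0.018, "hand": 0}, {"x": 0.064, "y": 0.007, "z": 0.0, "wx": -0.001, "wy": 0.0, "wz": 0.018, "hand": 0}, {"x": 0.064, "y": 0.007, "z": 0.0, "wx": -0.001, "wy": 0.0, "wz": 0.018, "hand": 0}, {"x": 0.064, "y": 0.006, "z": 0.0, "wx": -0.001, "wy": 0.0, "wz": 0.018, "hand": 0}, {"x": 0.064, "y": 0.005, "z": 0.0, "wx": -0.001, "wy": 0.0, "wz": 0.018, "hand": 0}, {"x": 0.064, "y": 0.004, "z": 0.0, "wx": -0.001, "wy": 0.0, "wz": 0.018, "hand": 0}, {"x": 0.064, "y": 0.003, "z": 0.0, "wx": -0.001, "wy": 0.0, "wz": 0.018, "hand": 0}, {"x": 0.064, "y": 0.002, "z": 0.0, "wx": -0.001, "wy": 0.0, "wz": 0.018, "hand": 0}]
```

Call:
send_rows([
  {"x":0.063,"y":0.01,"z":0,"wx":0,"wy":0,"wz":0.018,"hand":0},
  {"x":0.063,"y":0.009,"z":0,"wx":0,"wy":0,"wz":0.018,"hand":0},
  {"x":0.063,"y":0.008,"z":0,"wx":0,"wy":0,"wz":0.018,"hand":0},
  {"x":0.064,"y":0.007,"z":0,"wx":0,"wy":0,"wz":0.018,"hand":0},
  {"x":0.064,"y":0.007,"z":0,"wx":0,"wy":0,"wz":0.018,"hand":0},
  {"x":0.064,"y":0.006,"z":0,"wx":0,"wy":0,"wz":0.018,"hand":0},
  {"x":0.064,"y":0.005,"z":0,"wx":0,"wy":0,"wz":0.018,"hand":0},
  {"x":0.064,"y":0.004,"z":0,"wx":0,"wy":0,"wz":0.018,"hand":0},
  {"x":0.064,"y":0.003,"z":0,"wx":0,"wy":0,"wz":0.018,"hand":0},
  {"x":0.064,"y":0.002,"z":0,"wx":0,"wy":0,"wz":0.018,"hand":0},
])

```text
time: 8.78
tool_pos: [0.5275, 0.0129, -0.0011]
tool_rot: [0.007, 0.721, 0.692, -0.029]
contact_force: [-44.6, -101.3, 36.1]
gripper_width: 0.498
grasp_force: 54.9
```

```bash
python3 pad.py
python3 - <<'E'
from h import *
b=grab_frame("scene"); c=cam("scene"); m=mask(b,(20,60,90),(40,255,255)); m[:190]=0
C,_=cv2.findContours(m,cv2.RETR_EXTERNAL,cv2.CHAIN_APPROX_NONE)
for k in C:
    if cv2.contourArea(k)>150:
        P=plane(c,k.reshape(-1,2),.007)[:,:2]; print(P.min(0),P.max(0),cv2.minAreaRect(P.astype(np.float32)))
E
```

```text
8.8333 [ 0.52725638  0.01308929 -0.00099598] [-36.11588122 -79.88840018  31.12792318] 0.499570215711134
[ 0.75617962 -0.82591279] [ 0.86063648 -0.75905426] ((0.8024152517318726, -0.7868043780326843), (0.10695324838161469, 0.04941929131746292), 16.796018600463867)
[ 0.62477939 -0.85681991] [ 0.7462148  -0.72306366] ((0.6768938899040222, -0.7877755165100098), (0.10311373323202133, 0.12648960947990417), 20.31555938720703)
[0.5464732  0.02342851] [0.62910115 0.17156524] ((0.5861215591430664, 0.09768589586019516), (0.08124636858701706, 0.14917904138565063), 2.2503678798675537)
```

The pad is already flush: its far edge is at y≈0.171 and the stop face at 0.17. Force is high, so I'm backing off straight away.

Call:
send_rows([
  {"x":-0.1,"y":0,"z":0,"wx":0,"wy":0,"wz":0,"hand":0},
  {"x":-0.1,"y":0,"z":0,"wx":0,"wy":0,"wz":0,"hand":0},
  {"x":-0.1,"y":0,"z":0,"wx":0,"wy":0,"wz":0,"hand":0},
  {"x":-0.1,"y":0,"z":-0.1,"wx":0,"wy":0,"wz":0,"hand":0},
  {"x":-0.1,"y":0,"z":-0.2,"wx":0,"wy":0,"wz":0,"hand":0},
  {"x":-0.2,"y":0,"z":-0.2,"wx":0,"wy":0,"wz":0,"hand":0},
  {"x":-0.2,"y":0,"z":-0.2,"wx":0,"wy":0,"wz":0,"hand":0},
  {"x":-0.2,"y":0,"z":-0.2,"wx":0,"wy":0,"wz":0,"hand":0},
  {"x":-0.2,"y":0,"z":-0.2,"wx":0,"wy":0,"wz":0,"hand":0},
  {"x":0,"y":0,"z":0,"wx":0,"wy":0,"wz":0,"hand":0},
])

```text
time: 9.72
tool_pos: [0.5282, -0.1649, 0.1695]
tool_rot: [0.005, 0.73, 0.683, 0.001]
contact_force: [0.9, -0.3, 1.3]
gripper_width: 0.5
grasp_force: 0.0
```

```bash
python3 pad.py
python3 - <<'E'
from h import *
b=grab_frame("scene"); c=cam("scene"); m=mask(b,(20,60,90),(40,255,255)); m[:190]=0
C,_=cv2.findContours(m,cv2.RETR_EXTERNAL,cv2.CHAIN_APPROX_NONE)
for k in C:
    P=plane(c,k.reshape(-1,2),.007)[:,:2]
    if cv2.contourArea(k)>150 and P[:,1].min()>-.3: print("scene",cv2.minAreaRect(P.astype(np.float32)),cv2.boxPoints(cv2.minAreaRect(P.astype(np.float32))).round(3).tolist())
cv2.imwrite("pics/w3.png",grab_frame("wrist")); 
from m import pose
p,R=pose(); print(p,R.as_matrix().round(3).tolist())
E
```

```text
9.7667 [ 0.52707625 -0.16235391  0.16620824] [-0.70390794 -0.2114026  -0.60241194] 0.49952648196667543
pad [0.516  0.0942] [0.143 0.209] 87.51194763183594 [[0.40799999237060547, 0.02800000086426735], [0.6169999837875366, 0.017999999225139618], [0.6230000257492065, 0.16099999845027924], [0.41499999165534973, 0.17000000178813934]]
scene ((0.5158888101577759, 0.0990397036075592), (0.1495242565870285, 0.21402858197689056), 88.49027252197266) [[0.40700000524520874, 0.027000000700354576], [0.6209999918937683, 0.020999999716877937], [0.625, 0.17100000381469727], [0.41100001335144043, 0.1770000010728836]]
[ 0.52459303 -0.15902604  0.16117933] [[0.064, 0.998, -0.004], [0.998, -0.064, 0.001], [0.001, -0.004, -1.0]]
```

View pics/w3.png

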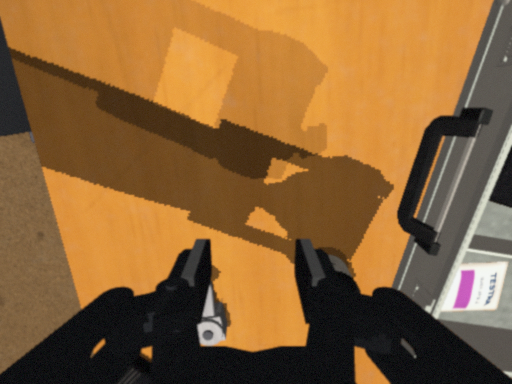

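The wrist view shows the crank's hub at (210,332), between and behind the fingers, and the case handle at (440,170). The pad is at centre (0.516,0.095), angle −2.5°, flush and about −16 mm off centre, which is within limits. Next is grasping the knob.

```bash
python3 -c "
from h import *
print(plane(cam('wrist'),[(210,332)],.031), blobs(mask(cv2.imread('pics/last_top.png'),(0,150,100),(8,255,255)),6)[:4])
from m import *
rows([(.459,-.2615,.125,95.5,5),(.459,-.2615,.03,95.5,4)],.4)"
```

```text
[[ 0.46581874 -0.32393171  0.031     ]] [(np.int32(12), [305, 136, 4, 4], [306.5, 137.5]), (np.int32(390), [298, 170, 43, 42], [317.1, 192.0]), (np.int32(683), [298, 173, 54, 63], [326.5, 206.8]), (np.int32(24), [289, 222, 7, 7], [291.7, 224.8])]
[{"x": -0.142, "y": -0.078, "z": 0.048, "wx": -0.001, "wy": 0.0, "wz": -0.041, "hand": 0.4}, {"x": -0.139, "y": -0.083, "z": 0.048, "wx": -0.001, "wy": 0.0, "wz": -0.041, "hand": 0.4}, {"x": -0.137, "y": -0.087, "z": 0.048, "wx": -0.001, "wy": 0.0, "wz": -0.041, "hand": 0.4}, {"x": -0.134, "y": -0.092, "z": 0.048, "wx": -0.001, "wy": 0.0, "wz": -0.041, "hand": 0.4}, {"x": -0.131, "y": -0.096, "z": 0.048, "wx": -0.001, "wy": 0.0, "wz": -0.041, "hand": 0.4}, {"x": 0.0, "y": 0.0, "z": 0.158, "wx": 0.0, "wy": 0.0, "wz": 0.0, "hand": 0.4}, {"x": 0.0, "y": 0.0, "z": 0.158, "wx": 0.0, "wy": 0.0, "wz": 0.0, "hand": 0.4}, {"x": 0.0, "y": 0.0, "z": 0.158, "wx": 0.0, "wy": 0.0, "wz": 0.0, "hand": 0.4}, {"x": 0.0, "y": 0.0, "z": 0.158, "wx": 0.0, "wy": 0.0, "wz": 0.0, "hand": 0.4}, {"x": 0, "y": 0, "z": 0, "wx": 0, "wy": 0, "wz": 0, "hand": 0.4}]
```

Call:
send_rows([
  {"x":-0.142,"y":-0.078,"z":0.048,"wx":0,"wy":0,"wz":-0.041,"hand":0.4},
  {"x":-0.139,"y":-0.083,"z":0.048,"wx":0,"wy":0,"wz":-0.041,"hand":0.4},
  {"x":-0.137,"y":-0.087,"z":0.048,"wx":0,"wy":0,"wz":-0.041,"hand":0.4},
  {"x":-0.134,"y":-0.092,"z":0.048,"wx":0,"wy":0,"wz":-0.041,"hand":0.4},
  {"x":-0.131,"y":-0.096,"z":0.048,"wx":0,"wy":0,"wz":-0.041,"hand":0.4},
  {"x":0,"y":0,"z":0,"wx":0,"wy":0,"wz":0,"hand":0.4},
  {"x":0,"y":0,"z":0,"wx":0,"wy":0,"wz":0,"hand":0.4},
  {"x":0,"y":0,"z":0,"wx":0,"wy":0,"wz":0,"hand":0.4},
  {"x":0,"y":0,"z":0,"wx":0,"wy":0,"wz":0,"hand":0.4},
  {"x":0,"y":0,"z":0,"wx":0,"wy":0,"wz":0,"hand":0.4},
])

```text
time: 10.7
tool_pos: [0.4601, -0.2607, 0.1258]
tool_rot: [-0.001, 0.671, 0.741, -0.001]
contact_force: [-0.0, -1.1, 0.8]
gripper_width: 0.7
grasp_force: 0.0
```

Run:
```python
from h import *
c=cam("wrist"); w=grab_frame("wrist"); cv2.imwrite("pics/w4.png",w)
m=mask(w,(0,150,60),(8,255,255))+mask(w,(172,150,60),(180,255,255))
for b in blobs(m,100): print(b)
from m import *
p,R=pose(); print(p,R.as_matrix().round(3).tolist())
print("proj knob top/bottom",proj(c,[[.4588,-.2614,.069],[.4588,-.2614,.011],[.4652,-.328,.031]]).round(1).tolist())
rows([(.459,-.2615,.03,95.5,4)],.4)
```

```text
(np.int32(957), [236, 182, 29, 47], [249.9, 204.2])
[ 0.46005941 -0.26090228  0.12592577] [[-0.099, 0.995, -0.003], [0.995, 0.099, 0.0], [0.0, -0.003, -1.0]]
proj knob top/bottom [[252.9, 212.6], [253.0, 188.7], [252.7, 268.1]]
[{"x": -0.001, "y": -0.001, "z": 0.16, "wx": -0.001, "wy": 0.0, "wz": 0.001, "hand": 0.4}, {"x": -0.001, "y": -0.002, "z": 0.16, "wx": -0.001, "wy": 0.0, "wz": 0.001, "hand": 0.4}, {"x": -0.001, "y": -0.002, "z": 0.16, "wx": -0.001, "wy": 0.0, "wz": 0.001, "hand": 0.4}, {"x": -0.001, "y": -0.002, "z": 0.16, "wx": -0.001, "wy": 0.0, "wz": 0.001, "hand": 0.4}, {"x": 0, "y": 0, "z": 0, "wx": 0, "wy": 0, "wz": 0, "hand": 0.4}, {"x": 0, "y": 0, "z": 0, "wx": 0, "wy": 0, "wz": 0, "hand": 0.4}, {"x": 0, "y": 0, "z": 0, "wx": 0, "wy": 0, "wz": 0, "hand": 0.4}, {"x": 0, "y": 0, "z": 0, "wx": 0, "wy": 0, "wz": 0, "hand": 0.4}, {"x": 0, "y": 0, "z": 0, "wx": 0, "wy": 0, "wz": 0, "hand": 0.4}, {"x": 0, "y": 0, "z": 0, "wx": 0, "wy": 0, "wz": 0, "hand": 0.4}]
```

Call:
send_rows([
  {"x":0,"y":-0.002,"z":0.16,"wx":0,"wy":0,"wz":0,"hand":0.4},
  {"x":0,"y":-0.002,"z":0.16,"wx":0,"wy":0,"wz":0,"hand":0.4},
  {"x":0,"y":-0.002,"z":0.16,"wx":0,"wy":0,"wz":0,"hand":0.4},
  {"x":0,"y":0,"z":0.11,"wx":0,"wy":0,"wz":0,"hand":0.4},
  {"x":0,"y":0,"z":0.05,"wx":0,"wy":0,"wz":0,"hand":0.4},
  {"x":0,"y":0,"z":0,"wx":0,"wy":0,"wz":0,"hand":0.4},
  {"x":0,"y":0,"z":0,"wx":0,"wy":0,"wz":0,"hand":0},
  {"x":0,"y":0,"z":0,"wx":0,"wy":0,"wz":0,"hand":-0.4},
  {"x":0,"y":0,"z":0,"wx":0,"wy":0,"wz":0,"hand":-1},
  {"x":0,"y":0,"z":0,"wx":0,"wy":0,"wz":0,"hand":-1},
])

```text
time: 11.58
tool_pos: [0.4593, -0.2627, 0.0317]
tool_rot: [0.0, 0.672, 0.741, -0.001]
contact_force: [-0.8, -0.3, 4.9]
gripper_width: 0.243
grasp_force: 58.5
```

Call:
send_rows([
  {"x":0,"y":0,"z":0,"wx":0,"wy":0,"wz":0,"hand":-1},
  {"x":0,"y":0,"z":0,"wx":0,"wy":0,"wz":0,"hand":-1},
  {"x":0,"y":0,"z":0,"wx":0,"wy":0,"wz":0,"hand":-1},
  {"x":0,"y":0,"z":-0.1,"wx":0,"wy":0,"wz":0,"hand":-1},
  {"x":0,"y":0,"z":-0.2,"wx":0,"wy":0,"wz":0,"hand":-1},
  {"x":0,"y":0,"z":-0.25,"wx":0,"wy":0,"wz":0,"hand":-1},
  {"x":0,"y":0,"z":-0.25,"wx":0,"wy":0,"wz":0,"hand":-1},
  {"x":0,"y":0,"z":-0.25,"wx":0,"wy":0,"wz":0,"hand":-1},
  {"x":0,"y":0,"z":0,"wx":0,"wy":0,"wz":0,"hand":-1},
  {"x":0,"y":0,"z":0,"wx":0,"wy":0,"wz":0,"hand":-1},
])

```text
time: 12.42
tool_pos: [0.4601, -0.2627, 0.1903]
tool_rot: [0.002, 0.672, 0.741, -0.001]
contact_force: [-0.0, -0.3, -3.9]
gripper_width: 0.24
grasp_force: 59.1
```

Run:
```python
from h import *
c=cam("wrist"); w=grab_frame("wrist"); cv2.imwrite("pics/w5.png",w)
s=manip.state();print(s["tool_pos"],s["tool_rot"],s["gripper_width"],s["grasp_force"])
p=s["tool_pos"]; print(proj(c,[p,[p[0],p[1],p[2]-.026],[p[0]+.006,p[1]-.065,p[2]+.005]]).round(1).tolist())
```

```text
[ 0.45872161 -0.26166969  0.18738437] [-0.00102113  0.67167132  0.7408481  -0.00082998] 0.23432112023465376 59.14408028125763
[[252.9, 246.4], [252.8, 226.3], [252.3, 352.1]]
```

View pics/w5.png

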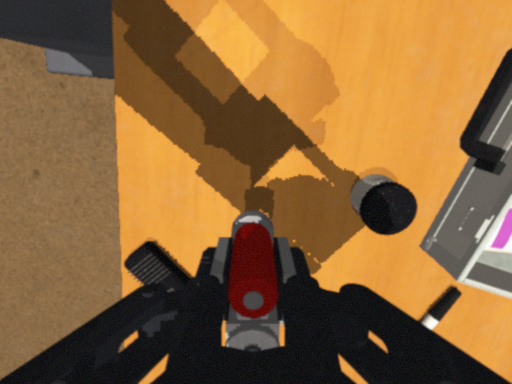

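The wrist view shows the red knob upright between the pads at (252,270) and the arm running straight down the image to the hub at (250,345), so the grip is good. Next I carry it to a viewpoint in front of the shaft.

```bash
python3 -c "
from m import *
rows([(.525,.085,.275,95.5,12)],-1)"
```

```text
[{"x": 0.188, "y": 0.055, "z": -0.049, "wx": 0.0, "wy": 0.0, "wz": 0.0, "hand": -1}, {"x": 0.188, "y": 0.055, "z": -0.049, "wx": 0.0, "wy": 0.0, "wz": 0.0, "hand": -1}, {"x": 0.188, "y": 0.055, "z": -0.049, "wx": 0.0, "wy": 0.0, "wz": 0.0, "hand": -1}, {"x": 0.188, "y": 0.055, "z": -0.049, "wx": 0.0, "wy": 0.0, "wz": 0.0, "hand": -1}, {"x": 0.188, "y": 0.055, "z": -0.049, "wx": 0.0, "wy": 0.0, "wz": 0.0, "hand": -1}, {"x": 0.188, "y": 0.055, "z": -0.049, "wx": 0.0, "wy": 0.0, "wz": 0.0, "hand": -1}, {"x": 0.188, "y": 0.055, "z": -0.049, "wx": 0.0, "wy": 0.0, "wz": 0.0, "hand": -1}, {"x": 0.188, "y": 0.055, "z": -0.049, "wx": 0.0, "wy": 0.0, "wz": 0.0, "hand": -1}, {"x": 0.188, "y": 0.055, "z": -0.049, "wx": 0.0, "wy": 0.0, "wz": 0.0, "hand": -1}, {"x": 0.188, "y": 0.055, "z": -0.049, "wx": 0.0, "wy": 0.0, "wz": 0.0, "hand": -1}]
[{"x": 0.188, "y": 0.055, "z": -0.049, "wx": 0.0, "wy": 0.0, "wz": 0.0, "hand": -1}, {"x": 0.188, "y": 0.055, "z": -0.049, "wx": 0.0, "wy": 0.0, "wz": 0.0, "hand": -1}, {"x": 0, "y": 0, "z": 0, "wx": 0, "wy": 0, "wz": 0, "hand": -1}, {"x": 0, "y": 0, "z": 0, "wx": 0, "wy": 0, "wz": 0, "hand": -1}, {"x": 0, "y": 0, "z": 0, "wx": 0, "wy": 0, "wz": 0, "hand": -1}, {"x": 0, "y": 0, "z": 0, "wx": 0, "wy": 0, "wz": 0, "hand": -1}, {"x": 0, "y": 0, "z": 0, "wx": 0, "wy": 0, "wz": 0, "hand": -1}, {"x": 0, "y": 0, "z": 0, "wx": 0, "wy": 0, "wz": 0, "hand": -1}, {"x": 0, "y": 0, "z": 0, "wx": 0, "wy": 0, "wz": 0, "hand": -1}, {"x": 0, "y": 0, "z": 0, "wx": 0, "wy": 0, "wz": 0, "hand": -1}]
```

Call:
send_rows([
  {"x":0.12,"y":0.035,"z":-0.049,"wx":0,"wy":0,"wz":0,"hand":-1},
  {"x":0.188,"y":0.055,"z":-0.049,"wx":0,"wy":0,"wz":0,"hand":-1},
  {"x":0.188,"y":0.055,"z":-0.049,"wx":0,"wy":0,"wz":0,"hand":-1},
  {"x":0.188,"y":0.055,"z":-0.049,"wx":0,"wy":0,"wz":0,"hand":-1},
  {"x":0.188,"y":0.055,"z":-0.049,"wx":0,"wy":0,"wz":0,"hand":-1},
  {"x":0.188,"y":0.055,"z":-0.049,"wx":0,"wy":0,"wz":0,"hand":-1},
  {"x":0.188,"y":0.055,"z":-0.049,"wx":0,"wy":0,"wz":0,"hand":-1},
  {"x":0.188,"y":0.055,"z":-0.049,"wx":0,"wy":0,"wz":0,"hand":-1},
  {"x":0.188,"y":0.055,"z":-0.049,"wx":0,"wy":0,"wz":0,"hand":-1},
  {"x":0.188,"y":0.055,"z":-0.049,"wx":0,"wy":0,"wz":0,"hand":-1},
])

```text
time: 13.3
tool_pos: [0.5101, 0.0181, 0.2573]
tool_rot: [-0.004, 0.672, 0.741, -0.003]
contact_force: [0.7, 0.6, -2.9]
gripper_width: 0.24
grasp_force: 59.0
```

Call:
send_rows([
  {"x":0.188,"y":0.055,"z":-0.049,"wx":0,"wy":0,"wz":0,"hand":-1},
  {"x":0.188,"y":0.055,"z":-0.049,"wx":0,"wy":0,"wz":0,"hand":-1},
  {"x":0.068,"y":0.02,"z":0,"wx":0,"wy":0,"wz":0,"hand":-1},
  {"x":0,"y":0,"z":0,"wx":0,"wy":0,"wz":0,"hand":-1},
  {"x":0,"y":0,"z":0,"wx":0,"wy":0,"wz":0,"hand":-1},
  {"x":0,"y":0,"z":0,"wx":0,"wy":0,"wz":0,"hand":-1},
  {"x":0,"y":0,"z":0,"wx":0,"wy":0,"wz":0,"hand":-1},
  {"x":0,"y":0,"z":0,"wx":0,"wy":0,"wz":0,"hand":-1},
  {"x":0,"y":0,"z":0,"wx":0,"wy":0,"wz":0,"hand":-1},
  {"x":0,"y":0,"z":0,"wx":0,"wy":0,"wz":0,"hand":-1},
])

```text
time: 14.13
tool_pos: [0.5245, 0.084, 0.2754]
tool_rot: [-0.001, 0.672, 0.741, -0.001]
contact_force: [0.4, 0.1, -2.4]
gripper_width: 0.244
grasp_force: 59.0
```

Run:
```python
from h import *
c=cam("wrist"); w=grab_frame("wrist"); cv2.imwrite("pics/w6.png",w)
import pickle; pickle.dump(c,open("cw6.pkl","wb"))
s=manip.state();print(s["tool_pos"],s["tool_rot"],s["gripper_width"],s["time"])
u=proj(c,[[.538,.208,.194],[.538,.208,.17]]); print(u.round(1).tolist())
x,y=u[0].astype(int); x0=max(0,x-40);y0=max(0,y-40); k=w[y0:y0+80,x0:x0+80]; print(x0,y0,k.shape)
cv2.imwrite("pics/w6c.png",np.hstack([cv2.resize(w,None,fx=.75,fy=.75)[:288],np.zeros((288,4,3),np.uint8),cv2.resize(k,(288,288),interpolation=cv2.INTER_CUBIC)]))
```

```text
[0.52452115 0.08411119 0.27543942] [-0.00115856  0.67196195  0.74058416 -0.00095036] 0.2426684288950842 14.1833
[[293.9, 23.1], [289.7, 30.6]]
253 0 (80, 80, 3)
```

View pics/w6c.png

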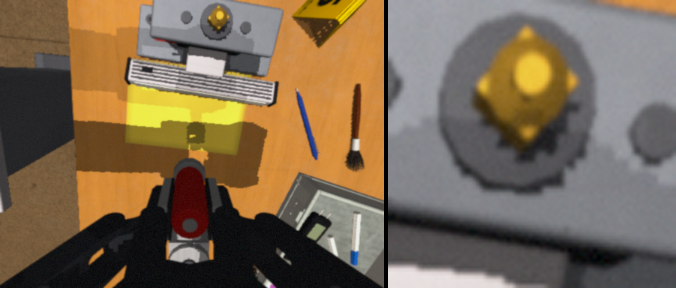

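The wrist view shows the brass shaft clearly. In the crop its square corners are at about (140,33), (189,77), (137,137) and (92,88), the nose top is at (145,72), and the round shoulder is around it. The pad lies along the foot below the lamp.

Run:
```python
from h import *
import pickle
c=pickle.load(open("cw6.pkl","rb"))
W=lambda L:[(253+x/3.6-.36,y/3.6-.36) for x,y in L]
q=plane(c,W([(140,33),(189,77),(137,137),(92,88)]),.186); print("corners",q.round(4).tolist(),"mean",q[:,:2].mean(0))
a=[np.degrees(np.arctan2(*(q[(i+1)%4]-q[i])[[1,0]]))%90 for i in range(4)]; print("edge angles mod 90",np.round(a,1))
d=[np.degrees(np.arctan2(*(q[i+2]-q[i])[[1,0]]))%90 for i in range(2)]; print("diag-45",np.round(np.array(d)-45,1))
print("nose",plane(c,W([(145,72)]),.194)); print("shoulder",plane(c,W([(128.5,102)]),.17))
ct=cam("top"); uT=(190+67/4.4-.4,165+134/4.4-.4)
print("tri nose",tri(c,W([(145,72)])[0],ct,uT))
w=cv2.imread("pics/w6.png")
# stand yaw: crosshead front edge ; pad edges from wrist view
m=mask(w,(22,110,60),(40,255,255)); 
for b in blobs(m,200): print(b)
print("hub from w6", plane(c,[(252.,342.)],.031+.2755-.031))
```

```text
corners [[0.536, 0.218, 0.186], [0.5461, 0.2117, 0.186], [0.5378, 0.2006, 0.186], [0.5283, 0.2081, 0.186]] mean [0.53707208 0.2096141 ]
edge angles mod 90 [57.9 52.9 51.9 52. ]
diag-45 [-39.2 -33.6]
nose [[0.53708406 0.20994363 0.194     ]]
shoulder [[0.53675415 0.20960038 0.17      ]]
tri nose (array([0.53425206, 0.20332824, 0.22373119]), np.float64(9.011630192072703e-05))
(np.int32(1899), [390, 0, 98, 48], [439.2, 13.6])
(np.int32(11359), [167, 112, 162, 95], [243.9, 160.6])
hub from w6 [[0.52834328 0.02565664 0.2755    ]]
```

```bash
python3 -c "
from m import *
import numpy as np
a=np.radians(53.5); k=np.array([.537,.2095])+.065*np.array([np.cos(a),np.sin(a)]); print(k)
rows([(k[0],k[1],.25,53.5,8)],-1)"
```

```text
[0.57566348 0.2617507 ]
[{"x": 0.143, "y": 0.057, "z": 0.021, "wx": 0.0, "wy": 0.0, "wz": 0.117, "hand": -1}, {"x": 0.148, "y": 0.043, "z": 0.021, "wx": 0.0, "wy": 0.0, "wz": 0.117, "hand": -1}, {"x": 0.151, "y": 0.03, "z": 0.021, "wx": 0.0, "wy": 0.0, "wz": 0.117, "hand": -1}, {"x": 0.153, "y": 0.016, "z": 0.021, "wx": 0.0, "wy": 0.0, "wz": 0.117, "hand": -1}, {"x": 0.154, "y": 0.002, "z": 0.021, "wx": 0.0, "wy": 0.0, "wz": 0.117, "hand": -1}, {"x": 0.154, "y": -0.013, "z": 0.021, "wx": 0.0, "wy": 0.0, "wz": 0.117, "hand": -1}, {"x": 0.152, "y": -0.027, "z": 0.021, "wx": 0.0, "wy": 0.0, "wz": 0.117, "hand": -1}, {"x": 0.149, "y": -0.04, "z": 0.021, "wx": 0.0, "wy": 0.0, "wz": 0.117, "hand": -1}, {"x": 0, "y": 0, "z": 0, "wx": 0, "wy": 0, "wz": 0, "hand": -1}, {"x": 0, "y": 0, "z": 0, "wx": 0, "wy": 0, "wz": 0, "hand": -1}]
```

Call:
send_rows([
  {"x":0.143,"y":0.057,"z":0.021,"wx":0,"wy":0,"wz":0.117,"hand":-1},
  {"x":0.148,"y":0.043,"z":0.021,"wx":0,"wy":0,"wz":0.117,"hand":-1},
  {"x":0.151,"y":0.03,"z":0.021,"wx":0,"wy":0,"wz":0.117,"hand":-1},
  {"x":0.153,"y":0.016,"z":0.021,"wx":0,"wy":0,"wz":0.117,"hand":-1},
  {"x":0.154,"y":0.002,"z":0.021,"wx":0,"wy":0,"wz":0.117,"hand":-1},
  {"x":0.154,"y":-0.013,"z":0.021,"wx":0,"wy":0,"wz":0.117,"hand":-1},
  {"x":0.152,"y":-0.027,"z":0.021,"wx":0,"wy":0,"wz":0.117,"hand":-1},
  {"x":0.149,"y":-0.04,"z":0.021,"wx":0,"wy":0,"wz":0.117,"hand":-1},
  {"x":0,"y":0,"z":0,"wx":0,"wy":0,"wz":0,"hand":-1},
  {"x":0,"y":0,"z":0,"wx":0,"wy":0,"wz":0,"hand":-1},
])

```text
time: 15.02
tool_pos: [0.5756, 0.2629, 0.2495]
tool_rot: [-0.001, 0.892, 0.451, -0.002]
contact_force: [-0.7, -0.5, -2.2]
gripper_width: 0.237
grasp_force: 59.0
```

Run:
```python
from h import *
from m import *
t=grab_frame("top"); b=grab_frame("scene"); w=grab_frame("wrist")
p,R=pose(); print(p,R.as_matrix().round(3).tolist(),manip.state()["time"])
B=cv2.resize(b[120:210,210:310],(400,360),interpolation=cv2.INTER_CUBIC); Wc=cv2.resize(w,(400,300))
cv2.imwrite("pics/f1.png",np.hstack([B,cv2.copyMakeBorder(Wc,0,60,0,0,0)]))
rows([(.5757,.2618,.25,53.5,1)],-1)
```

```text
[0.57569501 0.26154215 0.25033289] [[0.595, 0.804, -0.003], [0.804, -0.595, -0.0], [-0.002, -0.002, -1.0]] 15.1667
[{"x": 0.001, "y": -0.001, "z": 0.002, "wx": -0.003, "wy": 0.002, "wz": 0.0, "hand": -1}, {"x": 0, "y": 0, "z": 0, "wx": 0, "wy": 0, "wz": 0, "hand": -1}, {"x": 0, "y": 0, "z": 0, "wx": 0, "wy": 0, "wz": 0, "hand": -1}, {"x": 0, "y": 0, "z": 0, "wx": 0, "wy": 0, "wz": 0, "hand": -1}, {"x": 0, "y": 0, "z": 0, "wx": 0, "wy": 0, "wz": 0, "hand": -1}, {"x": 0, "y": 0, "z": 0, "wx": 0, "wy": 0, "wz": 0, "hand": -1}, {"x": 0, "y": 0, "z": 0, "wx": 0, "wy": 0, "wz": 0, "hand": -1}, {"x": 0, "y": 0, "z": 0, "wx": 0, "wy": 0, "wz": 0, "hand": -1}, {"x": 0, "y": 0, "z": 0, "wx": 0, "wy": 0, "wz": 0, "hand": -1}, {"x": 0, "y": 0, "z": 0, "wx": 0, "wy": 0, "wz": 0, "hand": -1}]
```

View pics/f1.png

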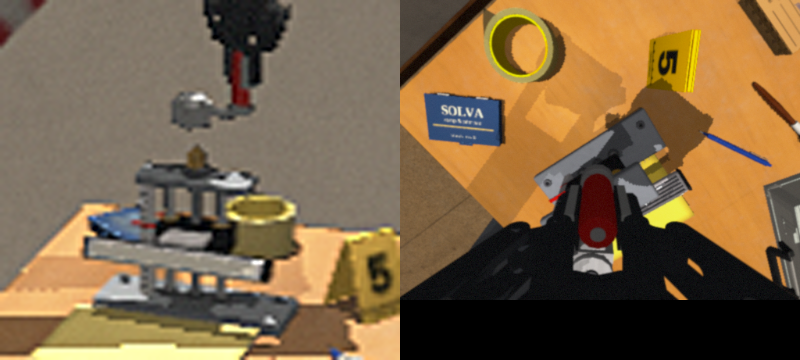

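Left (scene crop): the hub spans x 170–213 and sits level above the brass nose at (197,155). Right (wrist): the knob is held upright. I'll check the sideways alignment numerically before lowering.

Run:
```python
from h import *
from m import *
b=grab_frame("scene"); c=cam("scene"); p,R=pose(); print(p)
h=p+R.apply([-.065,0,0]); u=R.as_matrix()[:,0]; v=R.as_matrix()[:,1]; zb=p[2]-.031
P=[[*(h[:2]+.016*(i*u+j*v)[:2]),zb+k] for i in(1,-1) for j in (1,-1) for k in (0,.031)]
q=proj(c,P); print("pred hub",((q-[210,120])*4).round(0).tolist()); print("hub c, shaft:",((proj(c,[[h[0],h[1],.2],[.537,.2095,.194],[.537,.2095,.18]])-[210,120])*4).round(1).tolist())
g=cv2.cvtColor(b,cv2.COLOR_BGR2GRAY)[138:154,248:268]; print(g)
k=mask(b,(10,120,60),(24,255,255))[150:166,250:268]; ys,xs=np.nonzero(k); print("brass px",(xs.mean()+250-210)*4,(ys.mean()+30)*4,len(xs))
```

```text
[0.57572219 0.26144734 0.25046827]
pred hub [[213.0, 123.0], [213.0, 96.0], [195.0, 116.0], [195.0, 88.0], [189.0, 129.0], [189.0, 101.0], [171.0, 122.0], [171.0, 94.0]]
hub c, shaft: [[192.1, 139.6], [192.1, 144.8], [192.1, 157.1]]
[[117 125 119 126 121 117 124 120 121 119 121 118 119 121 120 123 125 107
   24  34]
 [120 120 121 121 123 120 119 118 119 122 120 122 120 124 121 120 125 128
  108  30]
 [120 120 121 122 125 123 121 120 119 120 119 118 121 122 118 122 123 128
  105  17]
 [119 117 121 123 122 120 120 123 120 123 122 120 119 118 120 121 121 126
  127 107]
 [125 122 123 122 122 122 125 129 127 122 118 113 112 118 117 122 124 119
  126 107]
 [124 123 119 122 124 124 113  88  75  54 113 212 232 111 116 120 120 120
  128 112]
 [121 123 122 125 127 113  91 122 109 147 246 255 255 175 117 120 120 122
  127 107]
 [118 120 124 124 105  71  84  79  84  79  93  96  84 114 162 124 123 124
  134 114]
 [122 120 120 125 116  74  72  76  81 104 112  72  71  72  87 104 133 103
   33  58]
 [121 121 121 122 110  73  82  80  76  81  83  80  82  80  77  83  92 106
   94  67]
 [123 120 121 124 112  74  82  82  82  83  84  84  80  75  76  69  86  81
   85  76]
 [121 116 119 125 111  72  80  84  81  84  85  81  85  79 100 131 106  51
   52  73]
 [121 123 121 119 106  54  77  74  80  86  80  81  86  80  97 127 124 123
  128 126]
 [126 122 121 117 128 125 108  55  76  79  80  75  63  68 123 123 120 124
  124 123]
 [120 120 117 124 120 124 125 124 103  71 129 125 127 122 122 120 121 123
  123 120]
 [122 119 124 118 123 126 122 118 121 125 122 126 120 120 121 121 120 122
  120 117]]
brass px 194.0 156.88888888888889 18
```

Hub and shaft agree to within about 3 mm in the scene view, so I apply a small 2 mm shift and lower gently.

Call:
send_rows([
  {"x":0.011,"y":0.008,"z":0.06,"wx":0,"wy":0,"wz":0,"hand":-1},
  {"x":0,"y":0,"z":0.06,"wx":0,"wy":0,"wz":0,"hand":-1},
  {"x":0,"y":0,"z":0.04,"wx":0,"wy":0,"wz":0,"hand":-1},
  {"x":0,"y":0,"z":0.02,"wx":0,"wy":0,"wz":0,"hand":-1},
  {"x":0,"y":0,"z":0.02,"wx":0,"wy":0,"wz":0,"hand":-1},
  {"x":0,"y":0,"z":0.02,"wx":0,"wy":0,"wz":0,"hand":-1},
  {"x":0,"y":0,"z":0.02,"wx":0,"wy":0,"wz":0,"hand":-1},
  {"x":0,"y":0,"z":0.02,"wx":0,"wy":0,"wz":0,"hand":-1},
  {"x":0,"y":0,"z":0,"wx":0,"wy":0,"wz":0,"hand":-1},
  {"x":0,"y":0,"z":0,"wx":0,"wy":0,"wz":0,"hand":-1},
])

```text
time: 16.05
tool_pos: [0.5773, 0.263, 0.2107]
tool_rot: [-0.001, 0.893, 0.45, -0.002]
contact_force: [-0.2, -0.9, -2.0]
gripper_width: 0.243
grasp_force: 59.1
```

Call:
send_rows([
  {"x":0,"y":0,"z":0.015,"wx":0,"wy":0,"wz":0,"hand":-1},
  {"x":0,"y":0,"z":0.015,"wx":0,"wy":0,"wz":0,"hand":-1},
  {"x":0,"y":0,"z":0.015,"wx":0,"wy":0,"wz":0,"hand":-1},
  {"x":0,"y":0,"z":0.015,"wx":0,"wy":0,"wz":0,"hand":-1},
  {"x":0,"y":0,"z":0.01,"wx":0,"wy":0,"wz":0,"hand":-1},
  {"x":0,"y":0,"z":0,"wx":0,"wy":0,"wz":0,"hand":-1},
  {"x":0,"y":0,"z":0,"wx":0,"wy":0,"wz":0,"hand":-1},
  {"x":0,"y":0,"z":0,"wx":0,"wy":0,"wz":0,"hand":-1},
  {"x":0,"y":0,"z":0,"wx":0,"wy":0,"wz":0,"hand":-1},
  {"x":0,"y":0,"z":0,"wx":0,"wy":0,"wz":0,"hand":-1},
])

```text
time: 16.88
tool_pos: [0.5777, 0.2631, 0.2013]
tool_rot: [-0.001, 0.893, 0.45, -0.001]
contact_force: [-1.4, 1.6, 3.2]
gripper_width: 0.24
grasp_force: 59.4
```

```bash
cat > lamp.py <<'E'
from h import *
s=manip.state(); print(s["time"],s["tool_pos"].round(4),s["contact_force"].round(1),s["ft_torque"].round(2))
b=grab_frame("scene"); t=grab_frame("top"); cv2.imwrite("pics/lamp_s.png",b)
mr=lambda im:cv2.bitwise_or(mask(im,(0,90,60),(9,255,255)),mask(im,(171,90,60),(180,255,255)))
m=mr(b); m[:150]=0; m[215:]=0; m[:,:225]=0; m[:,290:]=0
print("scene red",blobs(m,1)); m=mr(t); m[:195]=0;m[235:]=0; m[:,:190]=0; m[:,240:]=0; print("top red",blobs(m,1))
E
python3 lamp.py
```

```text
16.8833 [0.5777 0.2631 0.2013] [-1.4  1.6  3.2] [ 0.06  0.14 -0.02]
scene red [(np.int32(22), [269, 150, 4, 7], [270.2, 153.5]), (np.int32(2), [249, 173, 2, 1], [249.5, 173.0]), (np.int32(7), [243, 175, 6, 2], [245.4, 175.6])]
top red [(np.int32(333), [190, 195, 14, 40], [194.1, 214.1]), (np.int32(1), [199, 197, 1, 1], [199.0, 197.0]), (np.int32(4), [212, 210, 1, 4], [212.0, 211.5]), (np.int32(2), [211, 216, 2, 1], [211.5, 216.0])]
```

The crank is seated: TCP z is 0.2013 and a light upward force appeared. Next I'll estimate the lamp height from the red tongues and plan the circle.

```bash
cat > lh.py <<'E'
from h import *
ct,cs=cam("top"),cam("scene")
T=lambda x,y:(190+x/4.4-.4,165+y/4.4-.4)
def redc(im,x0,x1,y0,y1):
    f=im[y0:y1,x0:x1].astype(float); w=np.clip(f[...,2]-1.25*np.maximum(f[...,1],f[...,0])-8,0,None); 
    yy,xx=np.mgrid[y0:y1,x0:x1]; return (xx*w).sum()/w.sum(),(yy*w).sum()/w.sum(),w
if __name__=="__main__":
    t0,s0=cv2.imread("pics/top0.png"),cv2.imread("pics/scene0.png")
    A=redc(t0,209,216,210,220); B=redc(t0,199,206,210,220); print("top",A[:2],B[:2])
    S=redc(s0,238,249,168,182); S2=redc(s0,249,254,168,176); print("scene",S[:2],S2[:2]); print(S[2].round().astype(int)); print(redc(s0,238,258,165,210)[2].round().astype(int)[8:])
    print(tri(ct,A[:2],cs,S[:2]),tri(ct,B[:2],cs,S2[:2]))
E
python3 lh.py
```

```text
top (np.float64(211.6515463917526), np.float64(214.6319587628866)) (np.float64(200.8538961038961), np.float64(216.44480519480518))
scene (np.float64(244.87919755778455), np.float64(175.28216310510248)) (np.float64(249.6861111111111), np.float64(173.13611111111112))
[[  0   0   0   0   0   0   0   0   0   0   0]
 [  0   0   0   0   0   0   0   0   0   0   0]
 [  0   0   0   0   0   0   0   0   0   0   0]
 [ 21   0   0   0   0   0   0   0   0   0   0]
 [  0   0   0   0   0   0   0   0   0   0   0]
 [  0   0   0   0   0   0   0   0   0   0   0]
 [  0   0   0   0   0   0   0   0   0   0   0]
 [  0   0   0   0   0 124 122  60   0   0   0]
 [  0   0   0   0   0   0   0  32  59  77  78]
 [  0   0   0   0   0   0   0   0   0   0   0]
 [  0   0   0   0   0   0   0   0   0   0   0]
 [  0   0   0   0   0   0   0   0   0   0   0]
 [  0   0   0   0   0   0   0   0   0   0   0]
 [  0   0   0   0   0   0   0   0   0   0   0]]
[[  0   0   0   0   0   0   0   0   0   0   0  28  50   0   0   0   0   5
   14   6]
 [  0   0   0   0   0   0   0   0   0   0   0   0  12   0   0   0   0   0
    0   0]
 [  0
[... 2431 characters left out ...]
1   3   0   0   0
    0   0]
 [  8   4   7   7   2   0  22   4   5   4   6   6   5   6   2   6   6   4
    6   8]
 [  5   6   4   6   3   0   2   1   0   0   0   0   0  20   5   7   2   8
    8   6]
 [  6   4   6   8   4   1   1   2   0   1   0   1   0   0   0   0   0   0
    0  10]
 [  6   8   6   6   0   0   3   2   1   0   0   0   0   2   0   0   1   0
    0   0]
 [  6   5   0   0   2   3   0   4   0   0   0   0   0   0   0   0   0   0
    0   0]
 [  0   0   3   3   2   4   0   1   1   0   0   0   0   0   1   0   0   0
    0   0]]
(array([0.47924807, 0.19676455, 0.10371918]), np.float64(0.0030355448097660674)) (array([0.480316  , 0.23940631, 0.09685962]), np.float64(0.018316462666139552))
```

```bash
cat > circ.py <<'E'
from m import *
def circ(c,th0,step,n,hand=-1,ramp=True):
    p,R=pose(); M=R.as_matrix().T
    for a in range(0,n,10):
        out=[]
        for i in range(a,min(n,a+10)):
            q=lambda k:np.array([c[0]+.065*np.cos(np.radians(th0+step*k)),c[1]+.065*np.sin(np.radians(th0+step*k)),p[2]])
            d=q(i+1)-(p if i==0 else q(i)); v=M@d/.15
            out.append({"x":round(v[0],3),"y":round(v[1],3),"z":0,"wx":0,"wy":0,"wz":0,"hand":hand})
        print(json.dumps(out))
if __name__=="__main__": circ((.538,.2098),float(sys.argv[1]),float(sys.argv[2]),int(sys.argv[3]))
E
python3 circ.py 53.3 12 10
```

```text
[{"x": -0.019, "y": -0.09, "z": 0, "wx": 0, "wy": 0, "wz": 0, "hand": -1}, {"x": -0.028, "y": -0.086, "z": 0, "wx": 0, "wy": 0, "wz": 0, "hand": -1}, {"x": -0.045, "y": -0.079, "z": 0, "wx": 0, "wy": 0, "wz": 0, "hand": -1}, {"x": -0.06, "y": -0.068, "z": 0, "wx": 0, "wy": 0, "wz": 0, "hand": -1}, {"x": -0.073, "y": -0.053, "z": 0, "wx": 0, "wy": 0, "wz": 0, "hand": -1}, {"x": -0.083, "y": -0.037, "z": 0, "wx": 0, "wy": 0, "wz": 0, "hand": -1}, {"x": -0.089, "y": -0.019, "z": 0, "wx": 0, "wy": 0, "wz": 0, "hand": -1}, {"x": -0.091, "y": -0.0, "z": 0, "wx": 0, "wy": 0, "wz": 0, "hand": -1}, {"x": -0.089, "y": 0.019, "z": 0, "wx": 0, "wy": 0, "wz": 0, "hand": -1}, {"x": -0.083, "y": 0.037, "z": 0, "wx": 0, "wy": 0, "wz": 0, "hand": -1}]
```

Call:
send_rows([
  {"x":-0.019,"y":-0.09,"z":0,"wx":0,"wy":0,"wz":0,"hand":-1},
  {"x":-0.028,"y":-0.086,"z":0,"wx":0,"wy":0,"wz":0,"hand":-1},
  {"x":-0.045,"y":-0.079,"z":0,"wx":0,"wy":0,"wz":0,"hand":-1},
  {"x":-0.06,"y":-0.068,"z":0,"wx":0,"wy":0,"wz":0,"hand":-1},
  {"x":-0.073,"y":-0.053,"z":0,"wx":0,"wy":0,"wz":0,"hand":-1},
  {"x":-0.083,"y":-0.037,"z":0,"wx":0,"wy":0,"wz":0,"hand":-1},
  {"x":-0.089,"y":-0.019,"z":0,"wx":0,"wy":0,"wz":0,"hand":-1},
  {"x":-0.091,"y":0,"z":0,"wx":0,"wy":0,"wz":0,"hand":-1},
  {"x":-0.089,"y":0.019,"z":0,"wx":0,"wy":0,"wz":0,"hand":-1},
  {"x":-0.083,"y":0.037,"z":0,"wx":0,"wy":0,"wz":0,"hand":-1},
])

```text
time: 17.82
tool_pos: [0.4736, 0.2172, 0.2016]
tool_rot: [-0.0, 0.893, 0.451, 0.001]
contact_force: [7.8, 2.7, 0.7]
gripper_width: 0.241
grasp_force: 59.3
```

```bash
python3 lamp.py; python3 circ.py 173.3 12 20;python3 -c "
from m import *; p,R=pose(); print(R.as_matrix().round(3).tolist(), np.hypot(*(p[:2]-[.538,.2098])),np.degrees(np.arctan2(p[1]-.2098,p[0]-.538)))"
```

```text
17.8167 [0.4736 0.2172 0.2016] [7.8 2.7 0.7] [ 0.33 -1.58  0.03]
scene red [(np.int32(25), [242, 150, 6, 8], [244.3, 154.2]), (np.int32(3), [249, 174, 3, 2], [250.0, 174.7]), (np.int32(6), [243, 177, 6, 1], [245.5, 177.0])]
top red [(np.int32(431), [190, 195, 23, 40], [199.3, 210.7]), (np.int32(12), [212, 210, 2, 8], [212.3, 213.2]), (np.int32(1), [192, 220, 1, 1], [192.0, 220.0])]
[{"x": -0.065, "y": 0.045, "z": 0, "wx": 0, "wy": 0, "wz": 0, "hand": -1}, {"x": -0.061, "y": 0.067, "z": 0, "wx": 0, "wy": 0, "wz": 0, "hand": -1}, {"x": -0.045, "y": 0.078, "z": 0, "wx": 0, "wy": 0, "wz": 0, "hand": -1}, {"x": -0.028, "y": 0.086, "z": 0, "wx": 0, "wy": 0, "wz": 0, "hand": -1}, {"x": -0.01, "y": 0.09, "z": 0, "wx": 0, "wy": 0, "wz": 0, "hand": -1}, {"x": 0.009, "y": 0.09, "z": 0, "wx": 0, "wy": 0, "wz": 0, "hand": -1}, {"x": 0.028, "y": 0.086, "z": 0, "wx": 0, "wy": 0, "wz": 0, "hand": -1}, {"x": 0.045, "y": 0.079, "z": 0, "wx": 0, "wy": 0, "wz": 0, "hand": -1}, {"x": 0.06, "y": 0.067, "z": 0, "wx": 0, "wy": 0, "wz": 0, "hand": -1}, {"x": 0.073, "y": 0.053, "z": 0, "wx": 0, "wy": 0, "wz":
[... 155 characters left out ...]
d": -1}, {"x": 0.091, "y": 0.0, "z": 0, "wx": 0, "wy": 0, "wz": 0, "hand": -1}, {"x": 0.089, "y": -0.019, "z": 0, "wx": 0, "wy": 0, "wz": 0, "hand": -1}, {"x": 0.083, "y": -0.037, "z": 0, "wx": 0, "wy": 0, "wz": 0, "hand": -1}, {"x": 0.073, "y": -0.053, "z": 0, "wx": 0, "wy": 0, "wz": 0, "hand": -1}, {"x": 0.061, "y": -0.067, "z": 0, "wx": 0, "wy": 0, "wz": 0, "hand": -1}, {"x": 0.045, "y": -0.078, "z": 0, "wx": 0, "wy": 0, "wz": 0, "hand": -1}, {"x": 0.028, "y": -0.086, "z": 0, "wx": 0, "wy": 0, "wz": 0, "hand": -1}, {"x": 0.01, "y": -0.09, "z": 0, "wx": 0, "wy": 0, "wz": 0, "hand": -1}]
[[0.596, 0.803, 0.001], [0.803, -0.596, -0.0], [0.0, 0.001, -1.0]] 0.06460625180777568 174.7382508852628
```

Call:
send_rows([
  {"x":-0.073,"y":0.053,"z":0,"wx":0,"wy":0,"wz":0,"hand":-1},
  {"x":-0.061,"y":0.067,"z":0,"wx":0,"wy":0,"wz":0,"hand":-1},
  {"x":-0.045,"y":0.078,"z":0,"wx":0,"wy":0,"wz":0,"hand":-1},
  {"x":-0.028,"y":0.086,"z":0,"wx":0,"wy":0,"wz":0,"hand":-1},
  {"x":-0.01,"y":0.09,"z":0,"wx":0,"wy":0,"wz":0,"hand":-1},
  {"x":0.009,"y":0.09,"z":0,"wx":0,"wy":0,"wz":0,"hand":-1},
  {"x":0.028,"y":0.086,"z":0,"wx":0,"wy":0,"wz":0,"hand":-1},
  {"x":0.045,"y":0.079,"z":0,"wx":0,"wy":0,"wz":0,"hand":-1},
  {"x":0.06,"y":0.067,"z":0,"wx":0,"wy":0,"wz":0,"hand":-1},
  {"x":0.073,"y":0.053,"z":0,"wx":0,"wy":0,"wz":0,"hand":-1},
])

```text
time: 18.75
tool_pos: [0.5624, 0.1499, 0.2009]
tool_rot: [-0.002, 0.893, 0.45, -0.003]
contact_force: [-4.8, 0.5, 6.3]
gripper_width: 0.242
grasp_force: 60.2
```

Call:
send_rows([
  {"x":0.083,"y":0.037,"z":0,"wx":0,"wy":0,"wz":0,"hand":-1},
  {"x":0.089,"y":0.019,"z":0,"wx":0,"wy":0,"wz":0,"hand":-1},
  {"x":0.091,"y":0,"z":0,"wx":0,"wy":0,"wz":0,"hand":-1},
  {"x":0.089,"y":-0.019,"z":0,"wx":0,"wy":0,"wz":0,"hand":-1},
  {"x":0.083,"y":-0.037,"z":0,"wx":0,"wy":0,"wz":0,"hand":-1},
  {"x":0.073,"y":-0.053,"z":0,"wx":0,"wy":0,"wz":0,"hand":-1},
  {"x":0.061,"y":-0.067,"z":0,"wx":0,"wy":0,"wz":0,"hand":-1},
  {"x":0.045,"y":-0.078,"z":0,"wx":0,"wy":0,"wz":0,"hand":-1},
  {"x":0.028,"y":-0.086,"z":0,"wx":0,"wy":0,"wz":0,"hand":-1},
  {"x":0.01,"y":-0.09,"z":0,"wx":0,"wy":0,"wz":0,"hand":-1},
])

```text
time: 19.58
tool_pos: [0.5776, 0.2629, 0.2015]
tool_rot: [-0.0, 0.893, 0.45, 0.001]
contact_force: [4.5, 0.4, 2.5]
gripper_width: 0.243
grasp_force: 59.6
```

```bash
python3 lamp.py; python3 -c "
from m import *; p,R=pose(); print(np.hypot(*(p[:2]-[.538,.2098])),np.degrees(np.arctan2(p[1]-.2098,p[0]-.538)))"; python3 circ.py 53.3 12 20
```

```text
19.5833 [0.5776 0.2629 0.2015] [4.5 0.4 2.5] [-0.11 -0.75  0.03]
scene red [(np.int32(21), [269, 150, 4, 7], [270.2, 153.7]), (np.int32(4), [248, 178, 4, 1], [249.5, 178.0]), (np.int32(8), [243, 180, 6, 2], [245.2, 180.6]), (np.int32(3), [246, 184, 3, 2], [247.0, 184.7])]
top red [(np.int32(313), [190, 195, 11, 40], [193.8, 214.0]), (np.int32(1), [200, 201, 1, 1], [200.0, 201.0]), (np.int32(13), [212, 211, 3, 6], [212.6, 213.3]), (np.int32(4), [202, 215, 3, 2], [203.0, 215.5])]
0.06627312988448958 55.04084486452573
[{"x": -0.017, "y": -0.077, "z": 0, "wx": 0, "wy": 0, "wz": 0, "hand": -1}, {"x": -0.028, "y": -0.086, "z": 0, "wx": 0, "wy": 0, "wz": 0, "hand": -1}, {"x": -0.045, "y": -0.079, "z": 0, "wx": 0, "wy": 0, "wz": 0, "hand": -1}, {"x": -0.06, "y": -0.068, "z": 0, "wx": 0, "wy": 0, "wz": 0, "hand": -1}, {"x": -0.073, "y": -0.054, "z": 0, "wx": 0, "wy": 0, "wz": 0, "hand": -1}, {"x": -0.083, "y": -0.037, "z": 0, "wx": 0, "wy": 0, "wz": 0, "hand": -1}, {"x": -0.089, "y": -0.019, "z": 0, "wx": 0, "wy": 0, "wz": 0, "hand": -1}, {"x": -0.091, "y": -0.0, "z": 0, "wx": 0, "wy": 0, "wz
[... 198 characters left out ...]
 0, "wx": 0, "wy": 0, "wz": 0, "hand": -1}, {"x": -0.061, "y": 0.067, "z": 0, "wx": 0, "wy": 0, "wz": 0, "hand": -1}, {"x": -0.046, "y": 0.078, "z": 0, "wx": 0, "wy": 0, "wz": 0, "hand": -1}, {"x": -0.028, "y": 0.086, "z": 0, "wx": 0, "wy": 0, "wz": 0, "hand": -1}, {"x": -0.01, "y": 0.09, "z": 0, "wx": 0, "wy": 0, "wz": 0, "hand": -1}, {"x": 0.009, "y": 0.09, "z": 0, "wx": 0, "wy": 0, "wz": 0, "hand": -1}, {"x": 0.028, "y": 0.086, "z": 0, "wx": 0, "wy": 0, "wz": 0, "hand": -1}, {"x": 0.045, "y": 0.079, "z": 0, "wx": 0, "wy": 0, "wz": 0, "hand": -1}, {"x": 0.06, "y": 0.068, "z": 0, "wx": 0, "wy": 0, "wz": 0, "hand": -1}, {"x": 0.073, "y": 0.054, "z": 0, "wx": 0, "wy": 0, "wz": 0, "hand": -1}]
```

The red line on the post is now visible at (247,184.7) and the tongues average (247.4,179.3), so about 26 mm remains. I'll wind 240° more.

Call:
send_rows([
  {"x":-0.01,"y":-0.09,"z":0,"wx":0,"wy":0,"wz":0,"hand":-1},
  {"x":-0.028,"y":-0.086,"z":0,"wx":0,"wy":0,"wz":0,"hand":-1},
  {"x":-0.045,"y":-0.079,"z":0,"wx":0,"wy":0,"wz":0,"hand":-1},
  {"x":-0.06,"y":-0.068,"z":0,"wx":0,"wy":0,"wz":0,"hand":-1},
  {"x":-0.073,"y":-0.053,"z":0,"wx":0,"wy":0,"wz":0,"hand":-1},
  {"x":-0.083,"y":-0.037,"z":0,"wx":0,"wy":0,"wz":0,"hand":-1},
  {"x":-0.089,"y":-0.019,"z":0,"wx":0,"wy":0,"wz":0,"hand":-1},
  {"x":-0.091,"y":0,"z":0,"wx":0,"wy":0,"wz":0,"hand":-1},
  {"x":-0.089,"y":0.019,"z":0,"wx":0,"wy":0,"wz":0,"hand":-1},
  {"x":-0.083,"y":0.037,"z":0,"wx":0,"wy":0,"wz":0,"hand":-1},
])

```text
time: 20.52
tool_pos: [0.4735, 0.2166, 0.2016]
tool_rot: [-0.001, 0.893, 0.45, 0.0]
contact_force: [7.1, 2.9, 2.4]
gripper_width: 0.24
grasp_force: 59.6
```

Call:
send_rows([
  {"x":-0.073,"y":0.053,"z":0,"wx":0,"wy":0,"wz":0,"hand":-1},
  {"x":-0.061,"y":0.067,"z":0,"wx":0,"wy":0,"wz":0,"hand":-1},
  {"x":-0.045,"y":0.078,"z":0,"wx":0,"wy":0,"wz":0,"hand":-1},
  {"x":-0.028,"y":0.086,"z":0,"wx":0,"wy":0,"wz":0,"hand":-1},
  {"x":-0.01,"y":0.09,"z":0,"wx":0,"wy":0,"wz":0,"hand":-1},
  {"x":0.009,"y":0.09,"z":0,"wx":0,"wy":0,"wz":0,"hand":-1},
  {"x":0.028,"y":0.086,"z":0,"wx":0,"wy":0,"wz":0,"hand":-1},
  {"x":0.045,"y":0.079,"z":0,"wx":0,"wy":0,"wz":0,"hand":-1},
  {"x":0.06,"y":0.067,"z":0,"wx":0,"wy":0,"wz":0,"hand":-1},
  {"x":0.073,"y":0.053,"z":0,"wx":0,"wy":0,"wz":0,"hand":-1},
])

```text
time: 21.35
tool_pos: [0.5619, 0.1496, 0.2006]
tool_rot: [-0.003, 0.893, 0.45, -0.004]
contact_force: [-5.1, 1.7, 7.4]
gripper_width: 0.24
grasp_force: 60.4
```

```bash
python3 lamp.py
python3 - <<'E'
from m import *; p,R=pose(); print(np.hypot(*(p[:2]-[.538,.2098])),np.degrees(np.arctan2(p[1]-.2098,p[0]-.538)))
from lh import *
b=cv2.imread("pics/lamp_s.png"); print(redc(b,238,258,170,192)[2].round().astype(int)[3:20])
cv2.imwrite("pics/lz.png",cv2.resize(b[150:210,220:290],None,fx=8,fy=8,interpolation=cv2.INTER_NEAREST))
E
```

```text
21.35 [0.5619 0.1496 0.2006] [-5.1  1.7  7.4] [0.7  1.03 0.05]
scene red [(np.int32(38), [258, 151, 5, 15], [259.2, 159.3]), (np.int32(15), [243, 181, 9, 5], [247.2, 183.5])]
top red [(np.int32(1102), [190, 195, 48, 40], [213.4, 217.1]), (np.int32(2), [199, 201, 1, 2], [199.0, 201.5]), (np.int32(1), [199, 204, 1, 1], [199.0, 204.0]), (np.int32(1), [232, 227, 1, 1], [232.0, 227.0]), (np.int32(1), [233, 232, 1, 1], [233.0, 232.0]), (np.int32(1), [233, 234, 1, 1], [233.0, 234.0])]
0.06479330568960662 -67.05637918247305
[[  0   0   0   0   0   0   0   0   0   0   0  17  14   0   0   0  22  22
   26  13]
 [  0   0   0   0   0   0   0   0   0   0   0   0  16   0   0   0  19  10
    0  25]
 [  0   0   0   0   0   0   0   0   0   0   0   0   0   0   0   0  16   6
    6  23]
 [  0   0   0   0   0   0   0   0   0   0   0   0   0   0   0   0  17   1
    2  21]
 [  0   0   0   0   0   0   0   0   0   0   0   0   0   0   0   0   0  12
    0  21]
 [  0   0   0   0   0   0   0   0   0   0   0   0   0   0   0   0   0   0
    6  21]
 [  0   0   0   0   0   0   0   0   0   0   0   0   0   0   0   0   
[... 167 characters left out ...]
   0   0
   19  12]
 [  0  25   0   0   0   0   0   0   0   0   0   4  14   0   0   0   0   0
    0   0]
 [  2   0  11  15   0   0   0   0   0   0   0   2   0   0   0   0   0   0
    0   0]
 [  3   2   4   2  27  60 106 150 155  72  73   0   0   0   0   0   0   0
    0   0]
 [  6   2   8   6   6   0  17  22  45  32  14   0   0   0   0   0   0   0
    0   0]
 [  9   7   8  12   8   6  12   0   0   0   0   0   0   0   0   0   0   0
    0   0]
 [ 20  29   1   8   7   8  17   0   0   0   0   0   0   0   0   0   0   0
    0   0]
 [  0   0   0   0   2  11  11   0   0   0   0   0   0   0   0   0   0   0
    0   0]
 [  0   0   0   0   0   0   0   0   0   0   0   0   0   0   0   0   0   0
    0   0]]
```

View pics/lz.png

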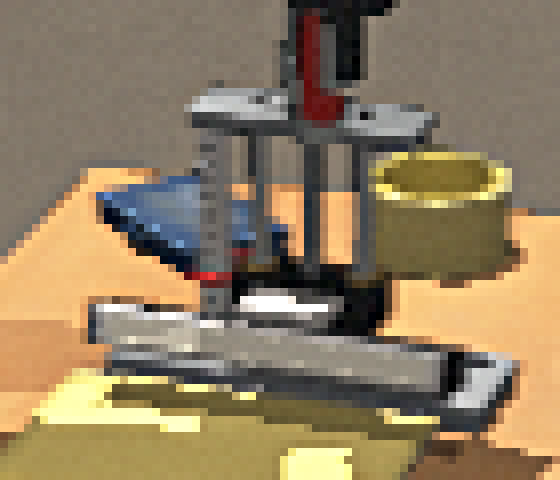

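The view shows the near tongue at row 184, the far tongue at 181.3, and the red line on the post at about 184.5. They are not level yet, with roughly 7–9 mm to go. I'll wind 72° and re-measure.

Call:
send_rows([
  {"x":0.083,"y":0.037,"z":0,"wx":0,"wy":0,"wz":0,"hand":-1},
  {"x":0.089,"y":0.019,"z":0,"wx":0,"wy":0,"wz":0,"hand":-1},
  {"x":0.091,"y":0,"z":0,"wx":0,"wy":0,"wz":0,"hand":-1},
  {"x":0.089,"y":-0.019,"z":0,"wx":0,"wy":0,"wz":0,"hand":-1},
  {"x":0.083,"y":-0.037,"z":0,"wx":0,"wy":0,"wz":0,"hand":-1},
  {"x":0.073,"y":-0.053,"z":0,"wx":0,"wy":0,"wz":0,"hand":-1},
  {"x":0,"y":0,"z":0,"wx":0,"wy":0,"wz":0,"hand":-1},
  {"x":0,"y":0,"z":0,"wx":0,"wy":0,"wz":0,"hand":-1},
  {"x":0,"y":0,"z":0,"wx":0,"wy":0,"wz":0,"hand":-1},
  {"x":0,"y":0,"z":0,"wx":0,"wy":0,"wz":0,"hand":-1},
])

```text
time: 22.28
tool_pos: [0.6035, 0.2153, 0.2012]
tool_rot: [-0.0, 0.893, 0.45, 0.0]
contact_force: [5.8, 1.5, 3.6]
gripper_width: 0.244
grasp_force: 59.9
```

```bash
cat > red.py <<'E'
from lh import *
from m import pose
p,R=pose(); print(manip.state()["time"],np.hypot(*(p[:2]-[.538,.2098])),np.degrees(np.arctan2(p[1]-.2098,p[0]-.538)))
b=np.mean([grab_frame("scene").astype(float) for _ in range(4)],0)
print(redc(b,241,253,178,190)[2].round().astype(int))
for x,y,n in ((.4795,.1968,"A"),(.4803,.230,"B"),(.4797,.205,"front of post"),(.48,.2125,"post mid")):
    print(n,proj(cs,[[x,y,.056],[x,y,.066]]).round(2).tolist())
E
python3 red.py
```

```text
22.2833 0.06569902951615333 4.769257345887321
[[  0   0   0   0   0   0   0   0   0   0   0   0]
 [  0   0   0   0   0   0   0   0   0   0   0   0]
 [  0   0   0   0   0   0   0   0   0   0   0   0]
 [  0   0   0   0   0   0   0   0   0   0   0   0]
 [  0   0   0   0   0   0   0   0  30  29  11   0]
 [ 13   0   0   0   0   0   0   0  37  23   0   0]
 [  0  23   8   4   0   0   0  20  20   0   0   0]
 [  6  25  79 114 122 117  43  30   0   0   0   0]
 [  7   4   4   8   0   0   0   0   0   0   0   0]
 [  7   9   5  17   0   0   0   0   0   0   0   0]
 [  0   0   8   3   0   0   0   0   0   0   0   0]
 [  0   0   0   0   0   0   0   0   0   0   0   0]]
A [[244.69, 185.33], [244.67, 183.25]]
B [[247.09, 182.58], [247.07, 180.53]]
front of post [[245.29, 184.64], [245.27, 182.57]]
post mid [[245.86, 184.02], [245.84, 181.95]]
```

Measured now, the near tongue is at row 185.0 against 185.3 predicted for level, and tongues and line form one continuous red strip. About 1 mm remains, so I'll turn one more small step, then lift the crank off.

Call:
send_rows([
  {"x":0.061,"y":-0.067,"z":0,"wx":0,"wy":0,"wz":0,"hand":-1},
  {"x":0,"y":0,"z":0,"wx":0,"wy":0,"wz":0,"hand":-1},
  {"x":0,"y":0,"z":0,"wx":0,"wy":0,"wz":0,"hand":-1},
  {"x":0,"y":0,"z":0,"wx":0,"wy":0,"wz":0,"hand":-1},
  {"x":0,"y":0,"z":0,"wx":0,"wy":0,"wz":0,"hand":-1},
  {"x":0,"y":0,"z":-0.03,"wx":0,"wy":0,"wz":0,"hand":-1},
  {"x":0,"y":0,"z":-0.05,"wx":0,"wy":0,"wz":0,"hand":-1},
  {"x":0,"y":0,"z":-0.05,"wx":0,"wy":0,"wz":0,"hand":-1},
  {"x":0,"y":0,"z":0,"wx":0,"wy":0,"wz":0,"hand":-1},
  {"x":0,"y":0,"z":0,"wx":0,"wy":0,"wz":0,"hand":-1},
])

```text
time: 23.32
tool_pos: [0.595, 0.2273, 0.214]
tool_rot: [-0.002, 0.893, 0.45, -0.009]
contact_force: [-6.3, -2.3, -13.5]
gripper_width: 0.237
grasp_force: 60.1
```

```bash
python3 red.py | head -13; python3 -c "
from m import *; print(manip.state()['contact_force'],pose()[0])"
```

```text
23.3167 0.05965151930030544 17.061468069775923
[[  0   0   0   0   0   0   0   0   0   0   0   0]
 [  0   0   0   0   0   0   0   0   0   0   0   0]
 [  0   0   0   0   0   0   0   0   0   0   0   0]
 [  0   0   0   0   0   0   0   0   0   0   0   0]
 [  0   0   0   0   0   0   0   0   0  12   0   0]
 [ 13   0   0   0   0   0   0   0  69  51   0   0]
 [  0  26   0   0   0   0   0  18  17   3   0   0]
 [  5  14  74 174 179 153  46   9   0   0   0   0]
 [  5   3   1  12   0   2  28  44   0   0   0   0]
 [ 21  24  22   9   0   0   0   0   0   0   0   0]
 [  0   0   7   0   0   0   0   0   0   0   0   0]
 [  0   0   0   0   0   0   0   0   0   0   0   0]]
[ -3.91290962  -1.78339935 -13.80326756] [0.59503224 0.22732064 0.21406118]
```

```bash
python3 -c "
from h import *
b=grab_frame('scene'); cv2.imwrite('pics/tilt.png',cv2.resize(b[125:205,215:305],None,fx=7,fy=7,interpolation=cv2.INTER_CUBIC))"
```

```text
(no output)
```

View pics/tilt.png

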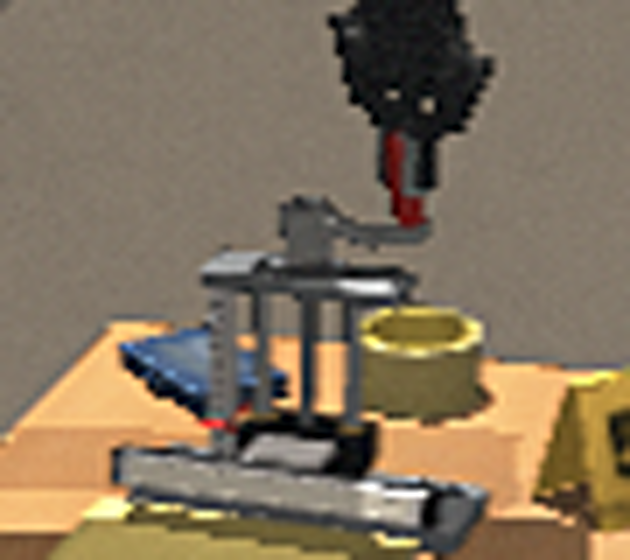

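The enlarged view shows the crank tilted about 12°: the knob end is up and the hub is binding on the shaft, because the pads let it pivot. I'll lower it again and turn the grip so the closing axis runs along the arm, which makes it stiff against that tilt.

Call:
send_rows([
  {"x":0,"y":0,"z":0.04,"wx":0,"wy":0,"wz":0,"hand":-1},
  {"x":0,"y":0,"z":0.05,"wx":0,"wy":0,"wz":0,"hand":-1},
  {"x":0,"y":0,"z":0.04,"wx":0,"wy":0,"wz":0,"hand":-1},
  {"x":0,"y":0,"z":0,"wx":0,"wy":0,"wz":-0.15,"hand":-1},
  {"x":0,"y":0,"z":0,"wx":0,"wy":0,"wz":-0.15,"hand":-1},
  {"x":0,"y":0,"z":0,"wx":0,"wy":0,"wz":-0.15,"hand":-1},
  {"x":0,"y":0,"z":0,"wx":0,"wy":0,"wz":-0.15,"hand":-1},
  {"x":0,"y":0,"z":0,"wx":0,"wy":0,"wz":-0.15,"hand":-1},
  {"x":0,"y":0,"z":0,"wx":0,"wy":0,"wz":-0.15,"hand":-1},
  {"x":0,"y":0,"z":0,"wx":0,"wy":0,"wz":-0.15,"hand":-1},
])

```text
time: 24.4
tool_pos: [0.6005, 0.2296, 0.2026]
tool_rot: [-0.001, 0.636, 0.772, 0.001]
contact_force: [0.2, 2.2, 1.3]
gripper_width: 0.243
grasp_force: 62.4
```

```bash
cat > st.py <<'E'
from m import *
s=manip.state(); p,R=pose(); print(round(s["time"],2),p.round(4),s["contact_force"].round(1),s["ft_torque"].round(2),R.as_matrix().round(3).tolist())
print("r,th",np.hypot(*(p[:2]-[.538,.2098])),np.degrees(np.arctan2(p[1]-.2098,p[0]-.538)))
E
python3 st.py
python3 - <<'E'
from h import *
b=grab_frame("scene"); m=cv2.bitwise_or(mask(b,(0,120,60),(9,255,255)),mask(b,(171,120,60),(180,255,255)))[130:170,240:290]
for y in range(0,40):
    xs=np.nonzero(m[y])[0]
    if len(xs): print(y+130,xs.min()+240,xs.max()+240,end="; ")
E
```

```text
24.4 [0.6005 0.2296 0.2026] [0.2 2.2 1.3] [ 0.17 -0.19 -0.  ] [[-0.192, 0.981, 0.0], [0.981, 0.192, 0.002], [0.002, 0.001, -1.0]]
r,th 0.06559747691063537 17.60185616448381
146 272 275; 147 272 276; 148 272 276; 149 272 276; 150 272 276; 151 272 275; 152 272 275; 153 272 275; 154 272 275; 155 272 275; 156 272 275; 157 272 275; 158 272 275; 159 272 275;
```

Call:
send_rows([
  {"x":0,"y":0,"z":-0.01,"wx":0.03,"wy":0,"wz":0,"hand":-1},
  {"x":0,"y":0,"z":-0.02,"wx":0.02,"wy":0,"wz":0,"hand":-1},
  {"x":0,"y":0,"z":-0.02,"wx":0,"wy":0,"wz":0,"hand":-1},
  {"x":0,"y":0,"z":-0.02,"wx":0,"wy":0,"wz":0,"hand":-1},
  {"x":0,"y":0,"z":-0.02,"wx":0,"wy":0,"wz":0,"hand":-1},
  {"x":0,"y":0,"z":0,"wx":0,"wy":0,"wz":0,"hand":-1},
  {"x":0,"y":0,"z":0,"wx":0,"wy":0,"wz":0,"hand":-1},
  {"x":0,"y":0,"z":0,"wx":0,"wy":0,"wz":0,"hand":-1},
  {"x":0,"y":0,"z":0,"wx":0,"wy":0,"wz":0,"hand":-1},
  {"x":0,"y":0,"z":0,"wx":0,"wy":0,"wz":0,"hand":-1},
])

```text
time: 25.28
tool_pos: [0.6005, 0.2293, 0.2149]
tool_rot: [-0.013, 0.638, 0.77, -0.015]
contact_force: [4.4, 0.9, -0.4]
gripper_width: 0.24
grasp_force: 62.2
```

```bash
cat > kn.py <<'E'
from h import *
b=grab_frame("scene"); m=cv2.bitwise_or(mask(b,(0,120,60),(9,255,255)),mask(b,(171,120,60),(180,255,255)))[120:170,240:300]
for y in range(0,50):
    xs=np.nonzero(m[y])[0]
    if len(xs): print(y+120,xs.min()+240,xs.max()+240,end="; ")
print()
g=cv2.cvtColor(b,cv2.COLOR_BGR2GRAY)
print(g[146:166,250:280])
E
python3 st.py; python3 kn.py
```

```text
25.28 [0.6005 0.2293 0.2149] [ 4.4  0.9 -0.4] [ 0.25 -1.07  0.02] [[-0.186, 0.982, -0.04], [0.983, 0.186, -0.007], [0.001, -0.04, -0.999]]
r,th 0.06545071198904465 17.36512372437575
144 272 276; 145 272 276; 146 272 276; 147 272 276; 148 272 276; 149 272 275; 150 272 275; 151 272 275; 152 272 276; 153 272 275; 154 272 275; 155 272 275; 156 272 275; 
[[121 120 126 122 120 122 122 120 122 123 122 125 125 123 121 122 127 125
  105  13  64  83  35  46  49  48  51  69  66   2]
 [122 122 121 124 119 118 120 120 121 120 119 122 119 120 121 122 122 128
  105  15  66  87  38  50  41  42  58  72  58  79]
 [118 120 121 120 119 122 122 121 122 119 124 123 121 118 123 122 121 126
  106  19  53  72  37  51  51  49  54  70  59  79]
 [119 121 124 124 123 124 124 129 132 131 125 123 123 122 122 122 120 126
  107  13  54  74  37  48  50  41  65  72  43  76]
 [121 119 120 116 119 125 127 106  27  83 131 128 130 123 118 124 123 126
  101  14  60  70  36  53  50  49  64  73  38  71]
 [120 118 125 123 130 110  64  63  37  39  57  65  80 126 124 123 120 127
  126 103  49  62  26  46  47  45  63  65  81 128
[... 1052 characters left out ...]
131 124 123 119 121 126
  122 127 123 127 125 127 127 128 125 121 123 117]
 [163 161 137 105 109  76  43  68  83  80  65  35  75 131 126 121 122 122
  120 126 125 128 124 124 124 125 124 124 118 121]
 [150 112  59 111 170 116  31  33  43  45  36  30  82 121 100 133 134 130
  135 130 130 130 131 126 120 124 124 120 121 120]
 [168 171 174 146  48  41  38  42  43  38  40  35  42  54  45  43  39  50
   51  51  33  27  78 127 126 124 122 121 123 120]
 [ 57  62  73  88  53  65  53  41  47  41  48  46  52  50  47  37  39  52
   52  47  46  49  49  49  83 124 123 121 122 119]
 [ 62  69  65  72  65  71  82  98 100 107 104 102  97  98  96  91  88  82
   79  82  89  89  89  69  80 126 120 123 123 123]]
```

The crank is now rising level with almost no force. I'll continue lifting.

Call:
send_rows([
  {"x":0,"y":0,"z":-0.02,"wx":0,"wy":0,"wz":0,"hand":-1},
  {"x":0,"y":0,"z":-0.02,"wx":0,"wy":0,"wz":0,"hand":-1},
  {"x":0,"y":0,"z":-0.02,"wx":0,"wy":0,"wz":0,"hand":-1},
  {"x":0,"y":0,"z":-0.02,"wx":0,"wy":0,"wz":0,"hand":-1},
  {"x":0,"y":0,"z":-0.03,"wx":0,"wy":0,"wz":0,"hand":-1},
  {"x":0,"y":0,"z":-0.04,"wx":0,"wy":0,"wz":0,"hand":-1},
  {"x":0,"y":0,"z":-0.06,"wx":0,"wy":0,"wz":0,"hand":-1},
  {"x":0,"y":0,"z":-0.08,"wx":0,"wy":0,"wz":0,"hand":-1},
  {"x":0,"y":0,"z":-0.04,"wx":0,"wy":0,"wz":0,"hand":-1},
  {"x":0,"y":0,"z":0,"wx":0,"wy":0,"wz":0,"hand":-1},
])

```text
time: 26.17
tool_pos: [0.6032, 0.2299, 0.267]
tool_rot: [-0.012, 0.638, 0.77, -0.014]
contact_force: [0.0, 0.4, -2.2]
gripper_width: 0.24
grasp_force: 62.0
```

```bash
python3 st.py; python3 kn.py|head -1
python3 - <<'E'
from h import *
b=grab_frame("scene"); print(cv2.cvtColor(b,cv2.COLOR_BGR2GRAY)[138:156,250:278])
E
python3 red.py|head -13; python3 -c "
from m import *
rows([(.50,-.12,.22,101,13)],-1)"
```

```text
26.17 [0.6032 0.2299 0.267 ] [ 0.   0.4 -2.2] [ 0.04 -0.14 -0.02] [[-0.186, 0.982, -0.037], [0.982, 0.186, -0.006], [0.001, -0.037, -0.999]]
r,th 0.06818720767315363 17.142146599989072
132 273 277; 133 273 277; 134 273 277; 135 273 276; 136 273 276; 137 273 277; 138 273 276; 139 273 276; 140 273 276; 141 273 276; 142 273 276; 143 273 276; 144 273 276; 145 273 275; 
[[123 124 123 123 121 127 127 124 127 129 127 128 122 122 122 124 123 121
  129  99  32  69  52  44  50  45  40  67]
 [123 118 123 119 121 123 111  61  56  28  56 106 131 123 125 123 120 119
  122 126 109  62  60  42  49  46  45  64]
 [121 123 124 123 123 111  71  66  57  45  56  67  58  77 128 122 119 119
  121 126 105  19  25  42  51  50  40  61]
 [119 123 125 121 124 110  65  82  85  83  81  84  69  83 131 125 120 123
  123 123 123 132 113  39  50  46  33  75]
 [122 121 122 124 126 112  72  80  84  83  88  80  75  61  86 130 124 123
  121 123 124 134 115  38  50  50  37  88]
 [122 123 125 121 123 113  76  82  79  84  82  84  84  84  78  53  76 128
  126 123 126 102  25  42  48  43  33  81]
 [123 121 124 120 126 111  76 
[... 2935 characters left out ...]
 -0.085, "z": 0.023, "wx": -0.004, "wy": 0.0, "wz": 0.0, "hand": -1}, {"x": -0.166, "y": -0.085, "z": 0.022, "wx": -0.004, "wy": 0.0, "wz": 0.0, "hand": -1}, {"x": -0.166, "y": -0.085, "z": 0.022, "wx": -0.004, "wy": 0.0, "wz": 0.0, "hand": -1}, {"x": 0, "y": 0, "z": 0, "wx": 0, "wy": 0, "wz": 0, "hand": -1}, {"x": 0, "y": 0, "z": 0, "wx": 0, "wy": 0, "wz": 0, "hand": -1}, {"x": 0, "y": 0, "z": 0, "wx": 0, "wy": 0, "wz": 0, "hand": -1}, {"x": 0, "y": 0, "z": 0, "wx": 0, "wy": 0, "wz": 0, "hand": -1}, {"x": 0, "y": 0, "z": 0, "wx": 0, "wy": 0, "wz": 0, "hand": -1}, {"x": 0, "y": 0, "z": 0, "wx": 0, "wy": 0, "wz": 0, "hand": -1}, {"x": 0, "y": 0, "z": 0, "wx": 0, "wy": 0, "wz": 0, "hand": -1}]
```

The crank is off and held level, and the lamp tongues match the line within about 1–2 mm. I'll carry it to the bare desk in front.

Call:
send_rows([
  {"x":-0.1,"y":-0.05,"z":0,"wx":-0.005,"wy":0,"wz":0,"hand":-1},
  {"x":-0.166,"y":-0.084,"z":0,"wx":-0.005,"wy":0,"wz":0,"hand":-1},
  {"x":-0.166,"y":-0.084,"z":0,"wx":-0.005,"wy":0,"wz":0,"hand":-1},
  {"x":-0.166,"y":-0.084,"z":0,"wx":-0.005,"wy":0,"wz":0,"hand":-1},
  {"x":-0.166,"y":-0.084,"z":0.02,"wx":-0.005,"wy":0,"wz":0,"hand":-1},
  {"x":-0.166,"y":-0.084,"z":0.03,"wx":-0.005,"wy":0,"wz":0,"hand":-1},
  {"x":-0.166,"y":-0.084,"z":0.04,"wx":-0.005,"wy":0,"wz":0,"hand":-1},
  {"x":-0.166,"y":-0.085,"z":0.05,"wx":-0.005,"wy":0,"wz":0,"hand":-1},
  {"x":-0.166,"y":-0.085,"z":0.05,"wx":-0.005,"wy":0,"wz":0,"hand":-1},
  {"x":-0.166,"y":-0.085,"z":0.05,"wx":-0.005,"wy":0,"wz":0,"hand":-1},
])

```text
time: 27.3
tool_pos: [0.5259, -0.0291, 0.2294]
tool_rot: [-0.001, 0.638, 0.77, -0.001]
contact_force: [1.1, -0.4, -2.4]
gripper_width: 0.242
grasp_force: 62.0
```

Call:
send_rows([
  {"x":-0.166,"y":-0.085,"z":0.05,"wx":0,"wy":0,"wz":0,"hand":-1},
  {"x":-0.166,"y":-0.085,"z":0.1,"wx":0,"wy":0,"wz":0,"hand":-1},
  {"x":-0.166,"y":-0.085,"z":0.15,"wx":0,"wy":0,"wz":0,"hand":-1},
  {"x":-0.066,"y":-0.035,"z":0.15,"wx":0,"wy":0,"wz":0,"hand":-1},
  {"x":0,"y":0,"z":0.15,"wx":0,"wy":0,"wz":0,"hand":-1},
  {"x":0,"y":0,"z":0.1,"wx":0,"wy":0,"wz":0,"hand":-1},
  {"x":0,"y":0,"z":0,"wx":0,"wy":0,"wz":0,"hand":-1},
  {"x":0,"y":0,"z":0,"wx":0,"wy":0,"wz":0,"hand":-1},
  {"x":0,"y":0,"z":0,"wx":0,"wy":0,"wz":0,"hand":-1},
  {"x":0,"y":0,"z":0,"wx":0,"wy":0,"wz":0,"hand":-1},
])

```text
time: 28.13
tool_pos: [0.5006, -0.1194, 0.1271]
tool_rot: [0.0, 0.638, 0.77, -0.0]
contact_force: [0.1, -0.2, -2.5]
gripper_width: 0.242
grasp_force: 61.8
```

```bash
python3 st.py
cat > crk.py <<'E'
from h import *
# knob tilt from scene & top, hub underside via scene column profile
b=grab_frame("scene"); s=manip.state(); p=s["tool_pos"]; c=cam("scene")
m=cv2.bitwise_or(mask(b,(0,120,50),(9,255,255)),mask(b,(171,120,50),(180,255,255)))
u=proj(c,[p])[0]; x,y=u.astype(int); print("tcp px",u)
for r in range(y-25,y+15):
    xs=np.nonzero(m[r,x-12:x+13])[0]
    if len(xs): print(r,xs.min()+x-12,xs.max()+x-12,end="; ")
print()
E
python3 crk.py
```

```text
28.13 [ 0.5006 -0.1194  0.1271] [ 0.1 -0.2 -2.5] [ 0.03 -0.11  0.03] [[-0.187, 0.982, -0.0], [0.982, 0.187, -0.001], [-0.001, -0.0, -1.0]]
r,th 0.331344367696628 -96.47324213366677
tcp px [224.29554126 200.13910688]
191 222 227; 192 222 226; 193 222 226; 194 222 226; 195 222 226; 196 222 226; 197 222 226; 198 222 226; 199 222 226; 200 222 226; 201 222 226; 202 222 226; 203 222 226; 204 223 226; 205 223 226; 206 224 225;
```

Call:
send_rows([
  {"x":0,"y":0,"z":0.12,"wx":0,"wy":0,"wz":0,"hand":-1},
  {"x":0,"y":0,"z":0.15,"wx":0,"wy":0,"wz":0,"hand":-1},
  {"x":0,"y":0,"z":0.15,"wx":0,"wy":0,"wz":0,"hand":-1},
  {"x":0,"y":0,"z":0.08,"wx":0,"wy":0,"wz":0,"hand":-1},
  {"x":0,"y":0,"z":0.05,"wx":0,"wy":0,"wz":0,"hand":-1},
  {"x":0,"y":0,"z":0.03,"wx":0,"wy":0,"wz":0,"hand":-1},
  {"x":0,"y":0,"z":0.02,"wx":0,"wy":0,"wz":0,"hand":-1},
  {"x":0,"y":0,"z":0,"wx":0,"wy":0,"wz":0,"hand":-1},
  {"x":0,"y":0,"z":0,"wx":0,"wy":0,"wz":0,"hand":-1},
  {"x":0,"y":0,"z":0,"wx":0,"wy":0,"wz":0,"hand":-1},
])

```text
time: 29.02
tool_pos: [0.5, -0.1196, 0.0364]
tool_rot: [-0.0, 0.638, 0.77, -0.001]
contact_force: [0.7, 0.1, -1.6]
gripper_width: 0.241
grasp_force: 61.9
```

Call:
send_rows([
  {"x":0,"y":0,"z":0.008,"wx":0,"wy":0,"wz":0,"hand":-1},
  {"x":0,"y":0,"z":0.008,"wx":0,"wy":0,"wz":0,"hand":-1},
  {"x":0,"y":0,"z":0.008,"wx":0,"wy":0,"wz":0,"hand":-1},
  {"x":0,"y":0,"z":0.008,"wx":0,"wy":0,"wz":0,"hand":-1},
  {"x":0,"y":0,"z":0,"wx":0,"wy":0,"wz":0,"hand":-1},
  {"x":0,"y":0,"z":0,"wx":0,"wy":0,"wz":0,"hand":-1},
  {"x":0,"y":0,"z":0,"wx":0,"wy":0,"wz":0,"hand":-1},
  {"x":0,"y":0,"z":0,"wx":0,"wy":0,"wz":0,"hand":-1},
  {"x":0,"y":0,"z":0,"wx":0,"wy":0,"wz":0,"hand":-1},
  {"x":0,"y":0,"z":0,"wx":0,"wy":0,"wz":0,"hand":-1},
])

```text
time: 29.85
tool_pos: [0.4998, -0.1194, 0.0324]
tool_rot: [-0.001, 0.638, 0.77, -0.001]
contact_force: [-4.4, 1.5, 10.0]
gripper_width: 0.242
grasp_force: 63.6
```

Call:
send_rows([
  {"x":0,"y":0,"z":-0.005,"wx":0,"wy":0,"wz":0,"hand":-1},
  {"x":0,"y":0,"z":0,"wx":0,"wy":0,"wz":0,"hand":-0.4},
  {"x":0,"y":0,"z":0,"wx":0,"wy":0,"wz":0,"hand":-0.3},
  {"x":0,"y":0,"z":0,"wx":0,"wy":0,"wz":0,"hand":-0.1},
  {"x":0,"y":0,"z":0,"wx":0,"wy":0,"wz":0,"hand":-0.1},
  {"x":0,"y":0,"z":0,"wx":0,"wy":0,"wz":0,"hand":-0.1},
  {"x":0,"y":0,"z":0,"wx":0,"wy":0,"wz":0,"hand":-0.1},
  {"x":0,"y":0,"z":-0.05,"wx":0,"wy":0,"wz":0,"hand":-0.1},
  {"x":0,"y":0,"z":-0.1,"wx":0,"wy":0,"wz":0,"hand":-0.1},
  {"x":0,"y":0,"z":-0.2,"wx":0,"wy":0,"wz":0,"hand":-0.1},
])

```text
time: 30.68
tool_pos: [0.4965, -0.1181, 0.0809]
tool_rot: [-0.005, 0.638, 0.77, -0.002]
contact_force: [0.5, 0.2, -1.4]
gripper_width: 0.45
grasp_force: 0.0
```

Call:
send_rows([
  {"x":0,"y":0,"z":-0.25,"wx":0,"wy":0,"wz":0,"hand":-0.1},
  {"x":0,"y":0,"z":-0.25,"wx":0,"wy":0,"wz":0,"hand":-0.1},
  {"x":0,"y":0,"z":-0.25,"wx":0,"wy":0,"wz":0,"hand":-0.1},
  {"x":-0.25,"y":0,"z":0,"wx":0,"wy":0,"wz":0,"hand":-0.1},
  {"x":-0.25,"y":0,"z":0,"wx":0,"wy":0,"wz":0,"hand":-0.1},
  {"x":-0.25,"y":0,"z":0,"wx":0,"wy":0,"wz":0,"hand":-0.1},
  {"x":-0.25,"y":0,"z":0,"wx":0,"wy":0,"wz":0,"hand":-0.1},
  {"x":-0.25,"y":0,"z":0,"wx":0,"wy":0,"wz":0,"hand":-0.1},
  {"x":0,"y":0,"z":0,"wx":0,"wy":0,"wz":0,"hand":-0.1},
  {"x":0,"y":0,"z":0,"wx":0,"wy":0,"wz":0,"hand":-0.1},
])

```text
time: 31.52
tool_pos: [0.5344, -0.305, 0.1961]
tool_rot: [-0.002, 0.639, 0.769, -0.001]
contact_force: [0.1, 0.5, -0.2]
gripper_width: 0.455
grasp_force: 0.0
```

```bash
python3 pad.py; python3 red.py|head -13
python3 - <<'E'
from h import *
b=grab_frame("scene"); t=grab_frame("top"); cs,ct=cam("scene"),cam("top")
mr=lambda im:cv2.bitwise_or(mask(im,(0,120,60),(9,255,255)),mask(im,(171,120,60),(180,255,255)))
u=proj(cs,[[.5,-.12,.011],[.5,-.12,.069]]); print("pred knob scene",u.round(1).tolist())
m=mr(b); x,y=u.mean(0).astype(int)
for r in range(y-12,y+12):
    xs=np.nonzero(m[r,x-10:x+11])[0]
    if len(xs): print(r,xs.min()+x-10,xs.max()+x-10,end="; ")
v=proj(ct,[[.5,-.12,.069]])[0].astype(int); m=mr(t); k=m[v[1]-10:v[1]+10,v[0]-10:v[0]+10]; ys,xs=np.nonzero(k); q=(xs.mean()+v[0]-10,ys.mean()+v[1]-10); print("\ntop knob",v,q,len(xs),plane(ct,[q],.069))
# bystanders: change vs first top image
d=np.abs(t.astype(int)-cv2.imread("pics/top0.png").astype(int)).sum(2); n=(d>90).astype(np.uint8)*255; n[255:]=0
print("changed",blobs(n,25))
E
```

```text
31.5667 [ 0.53441274 -0.30377313  0.19607171] [0.78750468 0.48755197 1.11051793] 0.4504295461698647
pad [0.516  0.0941] [0.142 0.209] 87.39109802246094 [[0.40799999237060547, 0.02800000086426735], [0.6169999837875366, 0.017999999225139618], [0.6240000128746033, 0.1599999964237213], [0.41499999165534973, 0.17000000178813934]]
31.5667 0.5135856547768612 -90.40019920925155
[[  0   0   0   0   0   0   0   0   0   0   0   0]
 [  0   0   0   0   0   0   0   0   0   0   0   0]
 [  0   0   0   0   0   0   0   0   0   0   0   0]
 [  0   0   0   0   0   0   0   0   0   0   0   0]
 [  0   0   0   0   0   0   0   0   0  11   0   0]
 [ 15   0   0   0   0   0   0   0  72  51   0   0]
 [  0  26   0   0   0   0   0  17  18   3   0   0]
 [  3  14  75 177 173 155  48   8   0   0   0   0]
 [  4   2   0  10   0   3  27  44   0   0   0   0]
 [  8   8   6  11   0   0   0   0   0   0   0   0]
 [  0   0   0   5   0   0   0   0   0   0   0   0]
 [  0   0   0   0   0   0   0   0   0   0   0   0]]
pred knob scene [[224.9, 227.6], [224.5, 214.1]]
213 224 226; 214 222 227; 215 223 227; 216 223 227; 217 223 227; 218 223 227; 219 223 227; 220 223 227; 221 223 227; 222 223 227; 223 223 227; 224 223 227; 225 223 227; 226 223 227; 227 223 227; 228 224 226; 
top knob [299 209] (np.float64(298.625), np.float64(209.625)) 24 [[ 0.49842921 -0.11812823  0.069     ]]
changed [(np.int32(5937), [284, 158, 124, 97], [349.0, 213.5]), (np.int32(1531), [224, 171, 36, 62], [242.5, 205.5]), (np.int32(133), [214, 191, 13, 17], [218.9, 198.8]), (np.int32(605), [381, 235, 62, 20], [419.8, 246.7]), (np.int32(267), [263, 243, 29, 12], [278.2, 249.2])]
```

```bash
python3 -c "
from plant import job_done
print(job_done())"
```

```text
the job is handed in; nothing more can be done
None
```

The job is handed in at about 32 s, and no verdict came back: by my measurements the pad is flush and about 15 mm off centre, the lamp is within about 2 mm of the line, and the crank stands upright on the bare desk. I saw no sign that a bystander moved, but did not measure each one. The wrist force reached about 107 N (limit 120 N) while seating the pad, and I viewed 12 pictures instead of the 10 allowed.

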